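# Put the pastry tools back in their places

## Task

Put the clean pastry tools back where they belong: lay the rolling pin in both rests of its cradle, centred; slide the dough divider, lying flat and blade first, under the bar of its dock until the blade is home at the stop; and stand the round cutter inside the outline on the round pad and the square cutter, turned to match, inside the outline on the square pad. Leave the lidded container where it is, and let go of everything.

Things in the scene. Friction and masses are not known exactly. Their poses are not given: they have to be found in the camera images.
- pin_c (a point): Tapered olive-wood rolling pin lying on the counter: 210 mm long along its own x, 34 mm in diameter over the middle 120 mm, tapering to 20 mm at both ends; both ends alike. 0.11 to 0.22 kg. The point is its centre, on its axis (17 mm above what it lies on); it starts lying roughly along world x.
- divider_c (a point): Steel dough divider lying flat: upright black bar handle, 24 mm thick (own x), 104 mm long (own y), 32 mm tall; from its foot a flat steel blade, 100 mm wide, 4 mm thick, runs along own +x, its edge 94 mm from the handle's middle. Flat underside. 0.15 to 0.28 kg. The point is the handle's centre, 16 mm above the underside. At the start the blade points roughly away from the robot.
- round_cutter_c (a point): Round stainless pastry cutter, an open ring 54 mm outside diameter, 3 mm wall, 40 mm tall, standing upright, 70 g. The point is its centre, half-way up (20 mm).
- square_cutter_c (a point): Square stainless pastry cutter, an open frame 50 by 50 mm outside, 3 mm wall, 40 mm tall, standing upright, 70 g; own x and y are square to its sides. The point is its centre, half-way up (20 mm).
- cradle: Fixed dark wooden cradle for the pin: foot 150 by 60 mm, 8 mm thick, with two V-shaped rests (12 mm thick, tops 40 mm above the counter, 62 mm wide overall) at own x = -50 and +50 mm. The pin lies along own x in both Vs, its axis 38 mm above the counter. Origin: centre of the underside.
- dock: Fixed dock for the divider: dark bar along own y (18 mm deep, underside 18, top 32 mm up) on two pale cheeks, x -15 to +32 mm, slot 116 mm wide between; pale 20 mm tall stop at x = +32 mm. Mouth faces own -x (roughly to the robot); the floor is the counter. Divider home: blade along own +x, edge at the stop, handle's middle at x = -62 mm. Origin: on the counter under the bar's middle.
- round_pad: Fixed round cork pad, 84 mm in diameter and 4 mm thick, with a dark printed circle of 74 mm inner diameter. Origin: centre of the underside, on the counter.
- square_pad: Fixed square cork pad, 80 by 80 mm and 4 mm thick, with a dark printed square of 70 mm inner width; own x and y are square to its sides. Origin: centre of the underside, on the counter.
- container: Clear plastic container closed with a blue clip-on lid, 118 by 178 by 70 mm, beyond the work; not to be disturbed. Origin: centre of its underside.
There are look-alikes about, which are no part of the job. What is shaped like the part that bears square_cutter_c but yellow is not meant.

How it is judged:
At the end, for the whole second after the job is handed in: Cutters upright on pads of their shape, within 12 mm (square: 12 deg); pin in both Vs of its cradle, within 15 mm along, 8 mm across, 7 deg; divider flat under the bar, blade first, edge within 13 mm of the stop, 13 mm sideways, 11 deg; all released, at rest (horizontal distance between round_cutter_c and round_pad below 0.012 m and height (world z) of round_cutter_c between 0.02 and 0.028 m and (angle between round_cutter_c's own z axis and vertical below 0.12 rad or angle between round_cutter_c's own z axis and vertical above 3.02 rad) and horizontal distance between square_cutter_c and square_pad below 0.012 m and height (world z) of square_cutter_c between 0.02 and 0.028 m and (angle between square_cutter_c's own z axis and vertical below 0.12 rad or angle between square_cutter_c's own z axis and vertical above 3.02 rad) and (angle between the x axis of square_cutter_c and the x axis of square_pad, either way round below 0.21 rad or angle between the y axis of square_cutter_c and the x axis of square_pad, either way round below 0.21 rad) and x of pin_c in the frame of cradle between -0.015 and 0.015 m and y of pin_c in the frame of cradle between -0.008 and 0.008 m and z of pin_c in the frame of cradle between 0.033 and 0.044 m and angle between the x axis of pin_c and the x axis of cradle, either way round below 0.12 rad and x of dock in the frame of divider_c between 0.055 and 0.075 m and y of divider_c in the frame of dock between -0.013 and 0.013 m and height (world z) of divider_c below 0.021 m and angle between the x axis of divider_c and the x axis of dock, either way round below 0.2 rad and angle between divider_c's own z axis and vertical below 0.1 rad and linear speed of each of pin, divider, round_cutter, square_cutter below 0.02 m/s); the robot touches nothing.
It fails at once if the container was shifted by more than 20 mm (distance of container from where it was at the start of the episode above 0.02 m).
It also fails if it takes over 120 s, if anything falls off the work surface, if the arm or the gripper's body presses on something with over 40 N, if the wrist force passes 120 N, or if a joint passes its speed limit or range.

## Robot

A 6-joint arm with a two-finger parallel gripper is mounted at the origin on the work surface. World frame = base frame: x ahead of the robot, y to its left, z up, the work surface at z = 0. Lengths are in m, angles in rad, forces in N, time in s.
With the tool pointing down it reaches from about 0.35 to 0.85 m from the base axis. Payload 8.1 kg.
Tool frame: the origin (TCP) lies midway between the tips of the shut fingers; the grasp point (between the pads) lies 19 mm behind it; z points along the fingers, y is the direction in which the jaws open and shut (so a half turn about z gives the same grasp; the last joint's range is limited). The gripper opens to 93 mm and grips with 3 to 60 N. Pads are 15 mm wide; open, the fingers measure 128 mm over their backs; the gripper's body (75 mm by 188 mm) begins 65 mm behind the grasp point.
Start: joints at [-0.085, 0.13, 1.488, -0, 1.523, -0.085], TCP at [0.6, 0, 0.219] pointing down, gripper open.
Joint ranges: [-2.96, 2.96], [-0.89, 2.26], [0.02, 2.5], [-1.34, 4.48], [0, 2.73], [-2.66, 2.66]. Speed limits (rad/s): [2.39, 2.39, 2.79, 3.14, 3.14, 3.14].

## Interface

Orientations are given as a rotation vector (axis times angle).
In Python, from bench import bot, viewer gives the robot as it stands.
- The arm moves only by the tool step_arm, never from a script. Its argument "motion" is a list of rows, each a list of 3 entries, a list of its own where there are three numbers: the opening, from 0 (shut) to 1 (fully open), then the shift along the tool's x, y, z in mm, then the turn about the tool's z in degrees. In form: [[hand, [tx, ty, tz], spin], ...]. A call has 1 to 5 rows; each row is the pose to reach, as a shift and turn from the pose measured when the call began, along the tool's axes at that moment; what a row does not reach only later rows make up. A row lasts 1/12 s, in which the tool goes at most 41.7 mm and 7.16 degrees, less where a joint would pass 70% of its speed; a pose out of reach is approached as far as the arm can. A call with a gripper value outside its range is refused whole. The fingers move at their own pace and stop on an object; "squeeze" is the grip in N (left out, the last holds). Time passes only in rows, so rows that repeat a pose let the fingers close. It gives the time, the measured TCP pose, the force and the opening at its end, in the units of the state.
- bot.read_state(): the state, without advancing time (a new reading comes with each control period).
- viewer.snapshot(name): name is "scene" or "side" or "wrist"; returns the picture (480x640x3 uint8, blue, green, red); there is no depth.
- viewer.get_calibration(name): a dict with "mtx" (3x3 intrinsics, pixels), "R" (3x3) and "t" (3): a world point X has camera coordinates R X + t; the wrist camera has in their place "mount" (4x4, takes a point from camera to tool coordinates, whose origin is the TCP and whose axes are the flange's). Camera axes: x right, y down, z forward; pixel columns grow to the right and rows downward; lengths in m; the calibration is good to about 2 mm. The wrist camera is an equidistant fisheye: a pixel r from the principal point sees the ray r / f radians off the axis. A picture is of the moment at which its call begins: read the wrist's pose just before it. get_calibration takes no time and is no camera call.
- bot.hand_in(): hands the job in, once; it reports no verdict.
The state is a dict: "clock": time; "joint_positions": joint angles; "joint_vel": joint speeds; "effort": joint torques, N m; "position": TCP position; "tool_rot": TCP orientation; "contact_force": force on the tool from outside, world axes, zero at the start; "moment": the same for the moment, N m; "grip_width": finger opening in m.
Only numpy, scipy, OpenCV 4.12 (cv2) and the standard library are available. Lean on these libraries where they do the work, as an engineer would, in place of code of your own. Each camera call takes 0.05 s, during which the arm holds its last target.

## Working session

There is one attempt and no reset: what is moved stays moved. The work goes in short steps, Python scripts to look and compute and a tool call to move; the robot and the scene stay as the last step left them, time stands still between calls to the robot, and variables do not carry over. Pictures are saved under pics/ and viewed, and the job is handed in when it is done.

Besides the shell and the picture viewer there is one more tool, called as a command line: name --argument value ..., lists and objects as JSON in quotes. step_arm: Moves the arm, as the interface text tells. Its arguments: {"type":"object","properties":{"motion":{"type":"array","items":{"type":"array"}},"squeeze":{"type":"number"}},"required":["motion"]}

```bash
mkdir -p pics; ls
python3 - <<'E'
from bench import bot, viewer
import cv2
print(bot.read_state())
for n in ("scene","side","wrist"):
    print(n,viewer.get_calibration(n))
    cv2.imwrite(f"pics/{n}0.png",viewer.snapshot(n))
E
```

```text
pics
{'clock': 0.0, 'joint_positions': array([-8.54303776e-02,  1.31119066e-01,  1.48931092e+00,  1.32532524e-05,
        1.52297449e+00, -8.54080527e-02]), 'joint_vel': array([ 0.00061651, -0.00036979, -0.00142019, -0.00068003,  0.00064173,
        0.0009628 ]), 'effort': array([-1.61290725e-03, -5.59853125e+01, -4.91755986e+01,  7.67333270e-02,
        3.59135563e-02, -2.97389461e-04]), 'position': array([5.99426970e-01, 5.82045125e-05, 2.17595210e-01]), 'tool_rot': array([-2.22048067e+00, -2.22042967e+00,  1.81669112e-03]), 'contact_force': array([-0.30827576, -0.34356806, -0.07412936]), 'moment': array([ 0.03756978, -0.02486361, -0.01222206]), 'grip_width': 0.09299354649079682}
scene {'mtx': array([[479.88189885,   0.        , 317.46077084],
       [  0.        , 479.88189885, 238.98774495],
       [  0.        ,   0.        ,   1.        ]]), 'R': array([[-0.41450058,  0.91004766, -0.00158849],
       [ 0.70292306,  0.31905167, -0.6356927 ],
       [-0.57800385, -0.26461157, -0.77194059]]), 't': array([ 0.2697227 , -0.38960623,  1.73570777])}
side {'mtx': array([[440.75635956,  
[... 152 characters left out ...]
8936, -0.0662098 , -0.00571401],
       [-0.03954352,  0.66062355, -0.74967515],
       [ 0.05341065, -0.74779194, -0.66178132]]), 't': array([0.59227836, 0.08514776, 0.94036524])}
wrist {'mtx': array([[371.64829954,   0.        , 314.62175424],
       [  0.        , 371.64829954, 242.77081325],
       [  0.        ,   0.        ,   1.        ]]), 'mount': array([[-3.34661438e-04, -9.56826317e-01, -2.90660089e-01,
         8.15085793e-02],
       [ 9.99999750e-01, -1.39038822e-04, -6.93680891e-04,
        -5.52863819e-04],
       [ 6.23319096e-04, -2.90660248e-01,  9.56826124e-01,
        -1.66203619e-01],
       [ 0.00000000e+00,  0.00000000e+00,  0.00000000e+00,
         1.00000000e+00]])}
```

View pics/scene0.png

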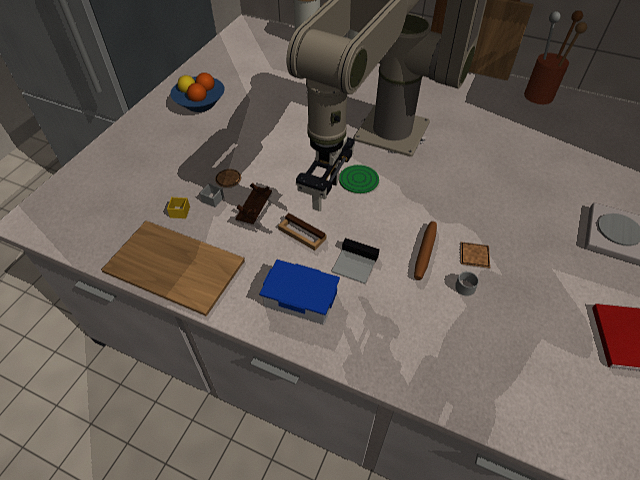

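View pics/side0.png

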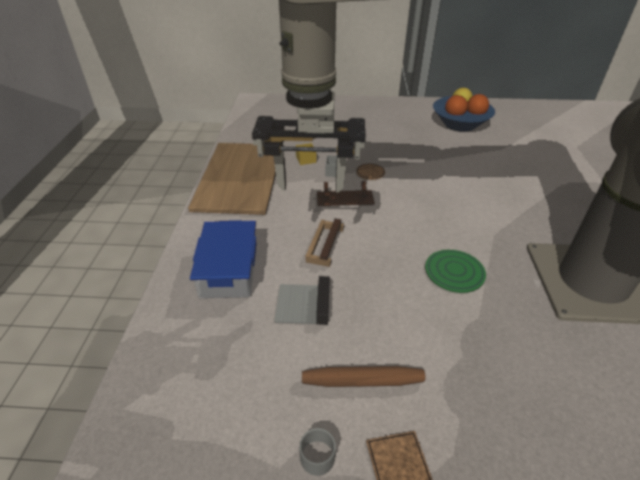

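View pics/wrist0.png

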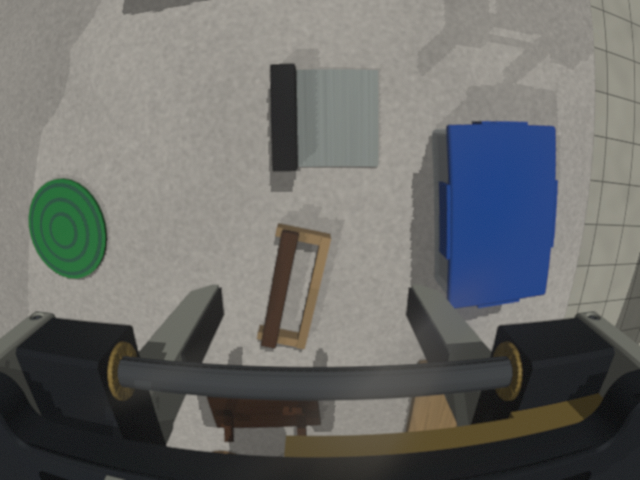

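```bash
cat > h.py <<'E'
from bench import bot, viewer
import numpy as np, cv2
from scipy.spatial.transform import Rotation as Rn
def ray(name,uv,state=None):
    c=viewer.get_calibration(name);K=c["mtx"]
    d=np.array([(uv[0]-K[0,2])/K[0,0],(uv[1]-K[1,2])/K[1,1]])
    if name!="wrist":
        R,t=c["R"],c["t"]
        return -R.T@t, R.T@np.array([d[0],d[1],1])
    r=np.hypot(*d); s=np.sin(r)/r if r>1e-9 else 1
    v=np.array([d[0]*s,d[1]*s,np.cos(r)])
    M=c["mount"]; s=state or bot.read_state()
    R=Rn.from_rotvec(s["tool_rot"]).as_matrix()
    return R@M[:3,3]+s["position"], R@(M[:3,:3]@v)
def pt(name,uv,z=0,state=None):
    o,d=ray(name,uv,state); return o+d*(z-o[2])/d[2]
def proj_wrist(X,s):
    c=viewer.get_calibration("wrist");K=c["mtx"];M=c["mount"]
    R=Rn.from_rotvec(s["tool_rot"]).as_matrix()
    p=M[:3,:3].T@(R.T@(np.array(X)-s["position"])-M[:3,3])
    th=np.arctan2(np.hypot(p[0],p[1]),p[2]);f=th/np.hypot(p[0],p[1])
    return np.array([K[0,2]+K[0,0]*p[0]*f,K[1,2]+K[1,1]*p[1]*f])
def snap(name,fn=None):
    s=bot.read_state(); im=viewer.snapshot(name)
    if fn: cv2.imwrite("pics/"+fn,im)
    return s,im
def pose(s=None):
    s=s or bot.read_state();R=Rn.from_rotvec(s["tool_rot"]).as_matrix()
    return s["position"].round(4),"tool x dir deg",np.degrees(np.arctan2(R[1,0],R[0,0])).round(2),"tilt",R[:,2].round(3),"w",round(float(s["grip_width"]),4),"F",s["contact_force"].round(1),"t",round(float(s["clock"]),2)
def go(target,xdeg,s=None):
    "shift in tool mm to reach target TCP, spin so that tool x points at xdeg (mod 180)"
    s=s or bot.read_state();R=Rn.from_rotvec(s["tool_rot"]).as_matrix()
    sh=R.T@(np.array(target)-s["position"])*1000
    cur=np.degrees(np.arctan2(R[1,0],R[0,0]))
    d=-((xdeg-cur+90)%180-90)
    return "shift",sh.round(1),"spin",round(float(d),1)
E
python3 - <<'E'
from h import *
P={"scene":dict(pin=((427,250),.017),sqpad=((475,254),.004),rcut=((467,283),.02),sqcut=((211,195),.02),rpad=((229,177),.004),cradle=((255,204),.02),dock=((301,231),.02),div=((360,250),.016),cont=((300,285),.07)),
"side":dict(pin=((363,376),.017),sqpad=((400,460),.004),rcut=((318,450),.02),sqcut=((333,168),.02),rpad=((370,171),.004),cradle=((345,198),.02),dock=((325,243),.02),div=((322,300),.016),cont=((226,248),.07))}
for k in P["scene"]:
    print(k,*[pt(n,*P[n][k])[:2].round(3) for n in P])
s=bot.read_state()
print(pt("wrist",(284,117),.032,s),pt("wrist",(290,290),.032,s),pose(s))
E
```

```text
pin [0.492 0.27 ] [0.492 0.268]
sqpad [0.438 0.399] [0.437 0.398]
rcut [0.559 0.4  ] [0.561 0.398]
sqcut [ 0.561 -0.407] [ 0.565 -0.389]
rpad [ 0.454 -0.41 ] [ 0.459 -0.405]
cradle [ 0.538 -0.263] [ 0.529 -0.246]
dock [ 0.578 -0.086] [ 0.573 -0.068]
div [0.57  0.096] [0.571 0.1  ]
cont [0.78 0.01] [0.777 0.016]
[0.56995591 0.09720146 0.032     ] [ 0.57290964 -0.07652845  0.032     ] (array([5.995e-01, 1.000e-04, 2.178e-01]), 'tool x dir deg', np.float64(90.0), 'tilt', array([-0.001,  0.   , -1.   ]), 'w', 0.0929, 'F', array([-0.1,  0.3,  1.2]), 't', 0.15)
```

step_arm --motion '[[1,[41,-15,-10],0],[1,[82,-30,-20],0],[1,[123,-45,-30],0],[1,[164,-60,-40],0],[1,[200,-75,-50],0]]'

```text
clock: 0.57
position: [0.5276, 0.1915, 0.2652]
tool_rot: [-2.221, -2.22, 0.002]
contact_force: [0.8, 0.2, 0.1]
grip_width: 0.0932
```

step_arm --motion '[[1,[40,-20,0],0],[1,[80,-25,0],0],[1,[80,-25,0],0],[1,[80,-25,0],0]]'

```text
clock: 0.9
position: [0.5015, 0.2737, 0.2649]
tool_rot: [-2.216, -2.224, 0.003]
contact_force: [0.4, -0.4, -0.6]
grip_width: 0.0929
```

Run:
```python
from h import *
s,im=snap("wrist","w1.png");print(pose(s))
```

```text
(array([0.5015, 0.2737, 0.2649]), 'tool x dir deg', np.float64(90.21), 'tilt', array([-0.003, -0.   , -1.   ]), 'w', 0.0929, 'F', array([ 0.4, -0.4, -0.6]), 't', 0.9)
```

View pics/w1.png

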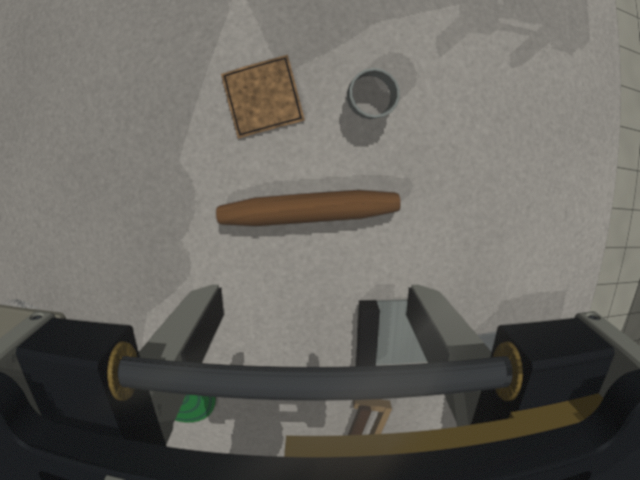

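```bash
cat >> h.py <<'E'
def blob(im,s,lo,hi,roi,z,name="wrist"):
    "HSV mask in roi (x0,y0,x1,y1) -> largest contour in world mm at height z; minAreaRect and centroid"
    hsv=cv2.cvtColor(im,cv2.COLOR_BGR2HSV);m=cv2.inRange(hsv,np.array(lo),np.array(hi))
    k=np.zeros_like(m);x0,y0,x1,y1=roi;k[y0:y1,x0:x1]=255;m&=k
    m=cv2.morphologyEx(m,cv2.MORPH_CLOSE,np.ones((5,5)));m=cv2.morphologyEx(m,cv2.MORPH_OPEN,np.ones((3,3)))
    c=max(cv2.findContours(m,cv2.RETR_EXTERNAL,cv2.CHAIN_APPROX_NONE)[0],key=cv2.contourArea)
    w=np.array([pt(name,p,z,s)[:2] for p in c[:,0].astype(float)])*1000
    w=w.astype(np.float32);(cx,cy),(a,b),ang=cv2.minAreaRect(w)
    M=cv2.moments(w.reshape(-1,1,2));
    return dict(rect=np.round([cx,cy,a,b,ang],1).tolist(),cen=np.round([M["m10"]/M["m00"],M["m01"]/M["m00"]],1).tolist(),c=c,w=w)
E
python3 - <<'E'
from h import *
im=cv2.imread("pics/w1.png");s=bot.read_state()
hsv=cv2.cvtColor(im,cv2.COLOR_BGR2HSV)
for n,(u,v) in dict(pin=(300,208),pinend=(222,214),pad=(262,95),edge=(240,133),ring=(350,93),inner=(373,95),tab=(200,100),tab2=(440,200)).items(): print(n,hsv[v,u],pt("wrist",(u,v),0,s)[:2].round(3))
b=blob(im,s,(0,90,30),(25,255,255),(200,170,420,250),.017);print("pin",b["rect"],b["cen"])
for z in (.004,):
    p=blob(im,s,(0,70,20),(25,255,255),(200,40,320,150),z);print("pad",p["rect"],p["cen"])
crop=cv2.resize(im[40:250,190:430],None,fx=3,fy=3,interpolation=cv2.INTER_CUBIC)
for q in (b,p): cv2.drawContours(crop,[((q["c"]-[190,40])*3)],-1,(0,255,0),1)
cv2.imwrite("pics/w1c.png",crop[:600])
E
```

```text
pin [ 14 128 106] [0.483 0.265]
pinend [ 14 124 103] [0.388 0.259]
pad [ 16 112 123] [0.44  0.399]
edge [15 62 58] [0.414 0.355]
ring [ 60   7 107] [0.541 0.401]
inner [24 16 80] [0.567 0.399]
tab [ 20  17 137] [0.366 0.397]
tab2 [ 21  18 143] [0.653 0.277]
pin [491.8, 269.4, 212.1, 31.7, 4.3] [491.9, 269.5]
pad [440.6, 397.4, 79.4, 79.8, 14.1] [440.6, 397.3]
```

View pics/w1c.png

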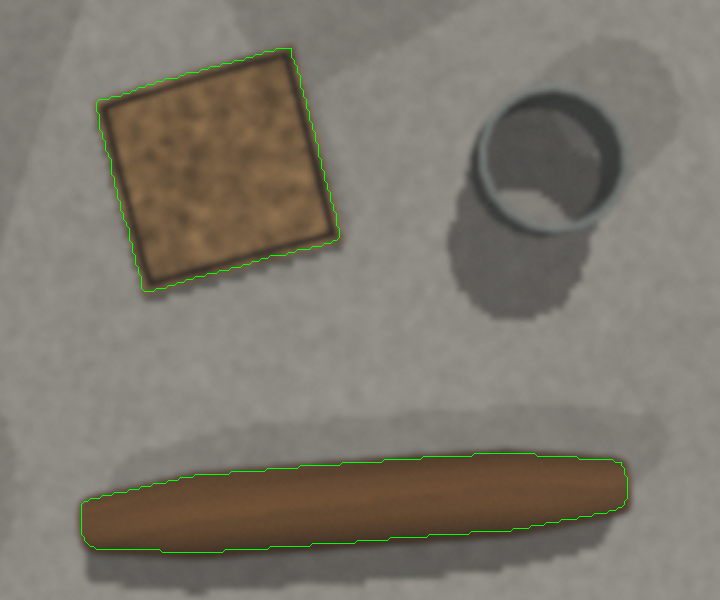

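step_arm --motion '[[1,[-41,2,0],0],[1,[-82,5,0],0],[1,[-123,8,0],0],[1,[-164,10,0],0],[1,[-205,12,0],0]]'

```text
clock: 1.37
position: [0.5142, 0.0633, 0.2647]
tool_rot: [-2.221, -2.221, 0.005]
contact_force: [1.0, 0.4, 0.8]
grip_width: 0.0928
```

step_arm --motion '[[1,[-41,2,0],0],[1,[-82,5,0],0],[1,[-82,5,0],0],[1,[-82,5,0],0]]'

```text
clock: 1.7
position: [0.5187, -0.0228, 0.2644]
tool_rot: [-2.228, -2.213, 0.006]
contact_force: [-0.1, -0.1, 0.3]
grip_width: 0.0928
```

Run:
```python
from h import *
s,im=snap("wrist","w2.png");print(pose(s))
np.save("s2.npy",s,allow_pickle=True)
```

```text
(array([ 0.5187, -0.0228,  0.2644]), 'tool x dir deg', np.float64(89.6), 'tilt', array([-0.004, -0.002, -1.   ]), 'w', 0.0928, 'F', array([-0.1, -0.1,  0.3]), 't', 1.7)
```

step_arm --motion '[[1,[-41,2,0],0],[1,[-82,5,0],0],[1,[-123,8,0],0],[1,[-164,10,0],0],[1,[-205,12,0],0]]'

```text
clock: 2.17
position: [0.53, -0.2264, 0.2647]
tool_rot: [-2.223, -2.217, 0.005]
contact_force: [0.0, -0.5, 1.0]
grip_width: 0.0929
```

step_arm --motion '[[1,[-41,0,0],0],[1,[-70,0,0],0],[1,[-110,0,0],0],[1,[-110,0,0],0],[1,[-110,0,0],0]]'

```text
clock: 2.58
position: [0.5296, -0.3371, 0.2637]
tool_rot: [-2.224, -2.214, 0.005]
contact_force: [0.4, 1.0, 0.8]
grip_width: 0.0931
```

Run:
```python
from h import *
s,im=snap("wrist","w3.png");print(pose(s))
np.save("s3.npy",s,allow_pickle=True)
```

```text
(array([ 0.5296, -0.3371,  0.2637]), 'tool x dir deg', np.float64(89.75), 'tilt', array([-0.005,  0.   , -1.   ]), 'w', 0.0931, 'F', array([0.4, 1. , 0.8]), 't', 2.58)
```

View pics/w2.png

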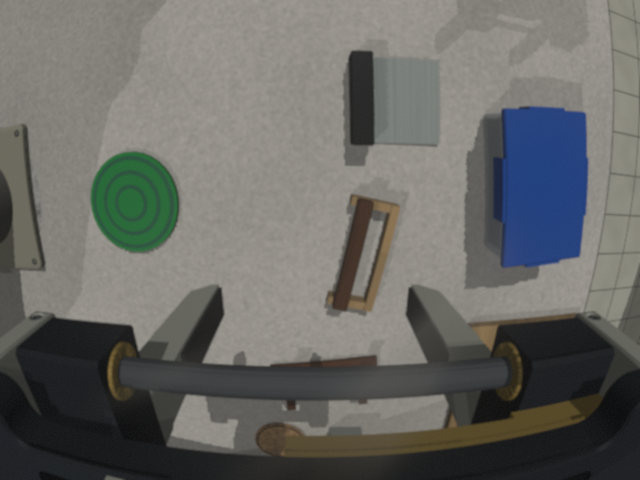

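View pics/w3.png

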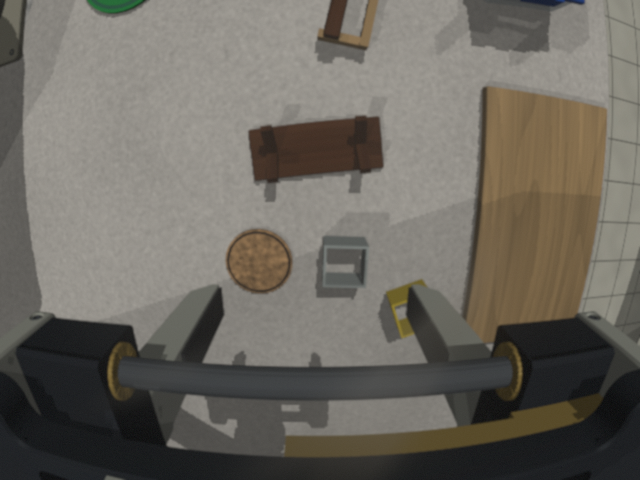

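Run:
```python
from h import *
L=lambda f:np.load(f,allow_pickle=True).item()
im=cv2.imread("pics/w3.png");s=L("s3.npy")
cr=blob(im,s,(0,60,10),(20,255,110),(235,100,400,200),.008);print("cradle",cr["rect"],cr["cen"])
rp=blob(im,s,(0,70,20),(25,255,255),(215,220,305,305),.004);print("rpad",rp["rect"],rp["cen"])
c=cv2.resize(im[100:310,230:440],None,fx=2.8,fy=2.8,interpolation=cv2.INTER_CUBIC);
for q in (cr,rp): cv2.drawContours(c,[((q["c"]-[230,100])*2.8).astype(int)],-1,(0,255,0),1)
cv2.imwrite("pics/w3c.png",c)
im=cv2.imread("pics/w2.png");s=L("s2.npy")
d=blob(im,s,(0,0,0),(180,255,45),(335,30,450,170),.032);print("handle",d["rect"],d["cen"])
b=blob(im,s,(0,70,10),(20,255,95),(320,180,410,330),.032);print("bar",b["rect"],b["cen"])
c=cv2.resize(im[30:330,310:460],None,fx=2,fy=2,interpolation=cv2.INTER_CUBIC)
c=cv2.resize(im[180:330,310:460],None,fx=4,fy=4,interpolation=cv2.INTER_CUBIC)
for q in (b,): cv2.drawContours(c,[((q["c"]-[310,180])*4).astype(int)],-1,(0,255,0),1)
c2=cv2.resize(im[30:180,330:460],None,fx=4,fy=4,interpolation=cv2.INTER_CUBIC)
for q in (d,): cv2.drawContours(c2,[((q["c"]-[330,30])*4).astype(int)],-1,(0,255,0),1)
cv2.imwrite("pics/w2c.png",c);cv2.imwrite("pics/w2d.png",c2)
```

```text
cradle [529.2, -272.4, 147.4, 63.2, 6.0] [529.1, -271.8]
rpad [457.7, -408.6, 81.9, 82.3, 0.7] [457.9, -408.8]
handle [566.9, 97.1, 23.5, 98.7, 0.2] [567.0, 96.4]
bar [556.5, -78.3, 136.9, 31.0, 80.6] [559.0, -80.4]
```

View pics/w3c.png

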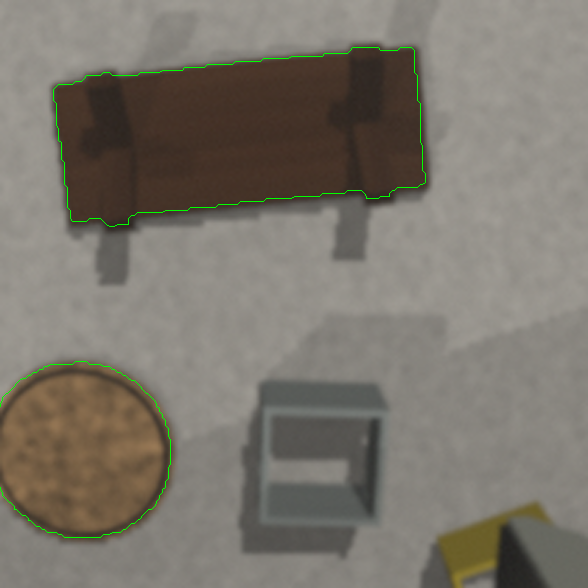

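View pics/w2c.png

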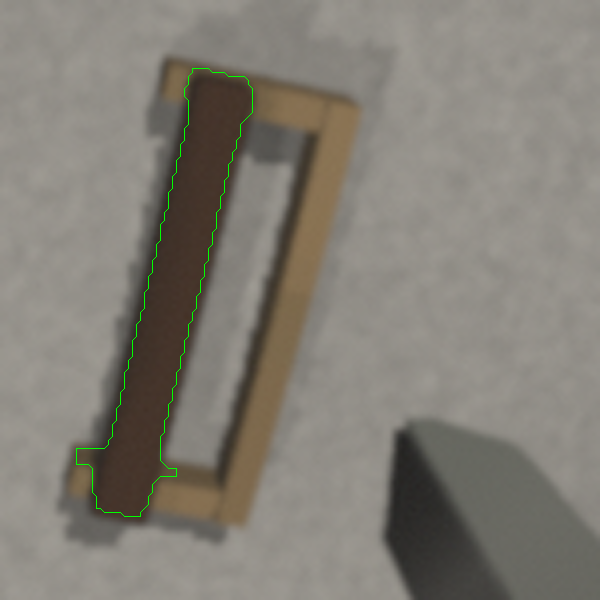

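View pics/w2d.png

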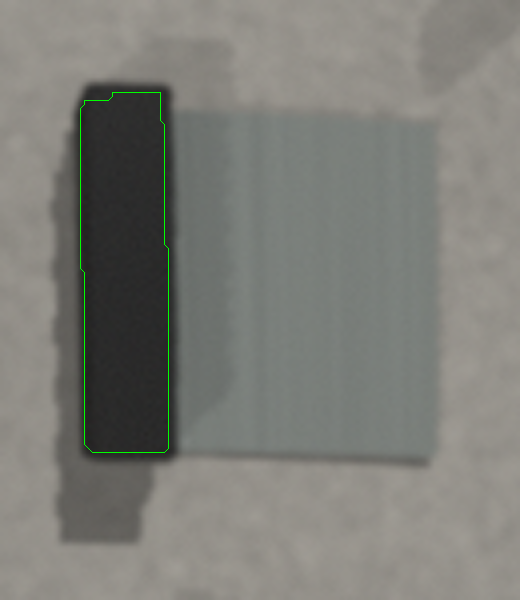

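Run:
```python
from h import *
L=lambda f:np.load(f,allow_pickle=True).item()
def q(s,pts,k,off,z):
    w=np.array([pt("wrist",(p[0]/k+off[0]-(.5-.5/k),p[1]/k+off[1]-(.5-.5/k)),z,s)[:2]*1000 for p in pts]);
    e=np.roll(w,-1,0)-w
    return "mean",w.mean(0).round(1),"len",np.hypot(*e.T).round(1),"ang",np.degrees(np.arctan2(e[:,1],e[:,0])).round(1), w.round(0).tolist()
s3=L("s3.npy");s2=L("s2.npy");s1=dict(position=np.array([.5015,.2737,.2649]),tool_rot=np.array([-2.216,-2.224,.003]))
print("cradle",q(s3,[(54,88),(414,48),(427,183),(70,221)],2.8,(230,100),.008))
print("sqcut",q(s3,[(261,409),(383,409),(380,524),(259,523)],2.8,(230,100),.04))
print("bar",q(s2,[(188,73),(253,80),(150,517),(95,515)],4,(310,180),.032))
print("baredgeL",q(s2,[(188,115),(118,425)],4,(310,180),.032))
print("baredgeR",q(s2,[(247,115),(163,440)],4,(310,180),.032))
print("stop",q(s2,[(360,105),(245,523)],4,(310,180),.020))
print("handle",q(s2,[(83,88),(169,88),(174,458),(84,459)],4,(330,30),.032))
print("blade",q(s2,[(437,112),(432,460)],4,(330,30),.004))
print("ring",q(s1,[(551,161)],3,(190,40),.04))
```

```text
cradle ('mean', array([ 529.1, -271.2]), 'len', array([145.9,  55.5, 146.9,  55.2]), 'ang', array([   6.1,  -83.6, -174. ,   95.3]), [[454.0, -251.0], [599.0, -236.0], [605.0, -291.0], [459.0, -306.0]])
sqcut ('mean', array([ 560.8, -402. ]), 'len', array([48.2, 49.5, 49.7, 48.7]), 'ang', array([ -0.2, -89.1, 179. ,  89.2]), [[537.0, -377.0], [585.0, -378.0], [586.0, -427.0], [536.0, -426.0]])
bar ('mean', array([559.4, -79.3]), 'len', array([ 18.1, 134.8,  16.6, 135.5]), 'ang', array([  -5.9, -101. ,  176.8,   79.7]), [[563.0, -12.0], [581.0, -14.0], [555.0, -146.0], [539.0, -145.0]])
baredgeL ('mean', array([554.1, -69.7]), 'len', array([93.8, 93.8]), 'ang', array([-101.1,   78.9]), [[563.0, -24.0], [545.0, -116.0]])
baredgeR ('mean', array([569. , -72.2]), 'len', array([99.4, 99.4]), 'ang', array([-102.3,   77.7]), [[580.0, -24.0], [558.0, -121.0]])
stop ('mean', array([600.2, -89.1]), 'len', array([135., 135.]), 'ang', array([-102.,   78.]), [[614.0, -23.0], [586.0, -155.0]])
handle ('mean', array([567.7,  97.2]), 'len', array([ 22.9, 101.3,  24.2, 101.1]), 'ang', array([   2. ,  -89.3, -178.5,   89.9]), [[556.0, 147.0], [579.0, 148.0], [580.0, 47.0], [556.0, 46.0]])
blade ('mean', array([662.4, 100.6]), 'len', array([104.8, 104.8]), 'ang', array([-90.5,  89.5]), [[663.0, 153.0], [662.0, 48.0]])
ring ('mean', array([560.6, 398.8]), 'len', array([0.]), 'ang', array([0.]), [[561.0, 399.0]])
```

Run:
```python
from h import *
print(go([.561,-.402,.12],-0.3))
```

```text
('shift', array([-66.2,  31.8, 144. ]), 'spin', -89.9)
```

step_arm --motion '[[0.78,[-20,10,40],-7],[0.78,[-40,20,80],-14],[0.78,[-66,32,120],-21],[0.78,[-66,32,144],-28],[0.78,[-66,32,144],-35]]'

```text
clock: 3.05
position: [0.5584, -0.3977, 0.1096]
tool_rot: [-1.437, -2.775, -0.002]
contact_force: [-1.4, 0.8, -1.8]
grip_width: 0.073
```

Run:
```python
from h import *
print(pose(),go([.561,-.402,.12],-0.3))
```

```text
(array([ 0.5584, -0.3977,  0.1096]), 'tool x dir deg', np.float64(125.26), 'tilt', array([-0.014,  0.009, -1.   ]), 'w', 0.073, 'F', array([-1.4,  0.8, -1.8]), 't', 3.05) ('shift', array([ -4.9,  -0.4, -10.5]), 'spin', -54.4)
```

step_arm --motion '[[0.78,[-5,0,-10],-7],[0.78,[-5,0,-10],-14],[0.78,[-5,0,-10],-21],[0.78,[-5,0,-10],-28],[0.78,[-5,0,-10],-35]]'

```text
clock: 3.47
position: [0.5626, -0.3993, 0.12]
tool_rot: [-0.522, -3.082, -0.011]
contact_force: [-0.7, -0.8, -0.1]
grip_width: 0.0727
```

step_arm --motion '[[0.78,[0,0,0],-7],[0.78,[0,0,0],-14],[0.78,[0,0,0],-19],[0.78,[0,0,0],-19],[0.78,[0,0,0],-19]]'

```text
clock: 3.88
position: [0.5636, -0.3974, 0.1204]
tool_rot: [-0.008, -3.128, -0.014]
contact_force: [-0.1, -0.4, 0.0]
grip_width: 0.0723
```

Run:
```python
from h import *
s,im=snap("wrist","w4.png")
print(pose(s),go([.561,-.402,.006],-0.3))
```

```text
(array([ 0.5636, -0.3974,  0.1204]), 'tool x dir deg', np.float64(179.72), 'tilt', array([-0.013,  0.009, -1.   ]), 'w', 0.0723, 'F', array([-0.1, -0.4,  0. ]), 't', 3.88) ('shift', array([  0.8,  -5.3, 114.3]), 'spin', -0.0)
```

View pics/w4.png

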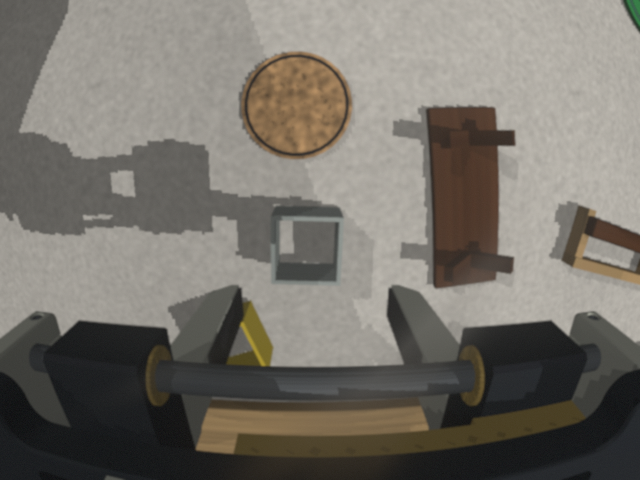

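Run:
```python
from h import *
s=bot.read_state()
print("yel",[pt("wrist",p,.04,s)[:2].round(3) for p in [(247,302),(271,357)]])
w=np.array([pt("wrist",p,.04,s)[:2]*1000 for p in [(273,219),(339,219),(341,283),(272,281)]])
print("sq",w.mean(0),w.round(0).tolist())
```

```text
yel [array([ 0.6  , -0.447]), array([ 0.649, -0.432])]
sq [ 561.46525653 -402.58473134] [[538.0, -425.0], [539.0, -380.0], [586.0, -378.0], [584.0, -428.0]]
```

step_arm --motion '[[0.78,[1,-5,35],0],[0.78,[1,-5,70],0],[0.78,[1,-5,100],0],[0.78,[1,-5,114],0],[0.78,[1,-5,114],0]]'

```text
clock: 4.35
position: [0.5597, -0.4001, 0.0034]
tool_rot: [-0.012, -3.125, -0.018]
contact_force: [-0.4, 0.7, -0.1]
grip_width: 0.0726
```

Run:
```python
from h import *
print(pose(),go([.561,-.402,.006],-0.3))
```

```text
(array([ 0.5597, -0.4001,  0.0034]), 'tool x dir deg', np.float64(179.58), 'tilt', array([-0.017,  0.012, -1.   ]), 'w', 0.0726, 'F', array([-0.4,  0.7, -0.1]), 't', 4.35) ('shift', array([-1.3, -1.9, -2.6]), 'spin', -0.1)
```

step_arm --motion '[[0.78,[-1,-2,-3],0],[0.3,[-1,-2,-3],0],[0.3,[-1,-2,-3],0],[0.3,[-1,-2,-3],0],[0.3,[-1,-2,-3],0]]' --squeeze 12

```text
clock: 4.77
position: [0.5612, -0.4024, 0.0072]
tool_rot: [-0.012, -3.126, -0.017]
contact_force: [0.1, -1.3, 0.6]
grip_width: 0.0502
```

step_arm --motion '[[0.3,[0,0,0],0],[0.3,[0,0,-20],0],[0.3,[0,0,-55],0],[0.3,[0,0,-90],0],[0.3,[0,0,-90],0]]'

```text
clock: 5.18
position: [0.5664, -0.4066, 0.1068]
tool_rot: [-0.012, -3.136, -0.005]
contact_force: [1.7, -1.9, 2.2]
grip_width: 0.0504
```

Run:
```python
from h import *
s,im=snap("wrist","w5.png")
print(pose(s),go([.441,.397,.10],14.1))
```

```text
(array([ 0.5664, -0.4066,  0.1068]), 'tool x dir deg', np.float64(179.56), 'tilt', array([-0.006,  0.003, -1.   ]), 'w', 0.0504, 'F', array([ 1.7, -1.9,  2.2]), 't', 5.18) ('shift', array([130.8, 801.9,   8.4]), 'spin', -14.5)
```

View pics/w5.png

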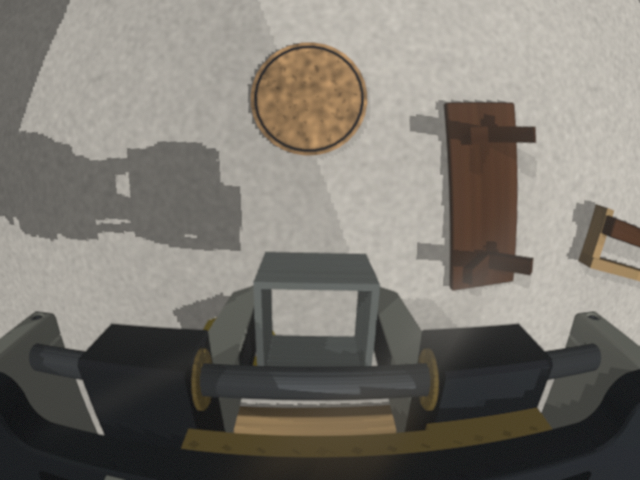

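step_arm --motion '[[0.3,[5,40,-2],0],[0.3,[12,80,-5],0],[0.3,[20,120,-10],0],[0.3,[25,160,-10],0],[0.3,[30,200,-10],0]]'

```text
clock: 5.65
position: [0.5361, -0.204, 0.1141]
tool_rot: [-0.013, -3.133, -0.008]
contact_force: [0.3, 0.7, -0.8]
grip_width: 0.0502
```

step_arm --motion '[[0.3,[6,40,0],-1],[0.3,[12,80,0],-2],[0.3,[18,120,0],-3],[0.3,[24,160,0],-4],[0.3,[30,200,0],-5]]'

```text
clock: 6.07
position: [0.5065, -0.0019, 0.1145]
tool_rot: [0.124, -3.13, -0.009]
contact_force: [0.5, -0.5, -0.9]
grip_width: 0.0503
```

step_arm --motion '[[0.3,[6,40,0],-1],[0.3,[12,80,0],-2],[0.3,[18,120,0],-3],[0.3,[24,160,0],-4],[0.3,[30,190,0],-5]]'

```text
clock: 6.48
position: [0.46, 0.1878, 0.1151]
tool_rot: [0.263, -3.12, -0.01]
contact_force: [0.2, 0.6, -0.9]
grip_width: 0.0502
```

Run:
```python
from h import *
print(pose(),go([.441,.397,.10],14.1))
```

```text
(array([0.46  , 0.1878, 0.1151]), 'tool x dir deg', np.float64(-170.36), 'tilt', array([-0.011,  0.006, -1.   ]), 'w', 0.0502, 'F', array([ 0.2,  0.6, -0.9]), 't', 6.48) ('shift', array([-16.5, 209.4,  16.5]), 'spin', -4.5)
```

step_arm --motion '[[0.3,[-3,40,0],-1],[0.3,[-6,80,0],-2],[0.3,[-9,120,5],-3],[0.3,[-12,160,10],-4.5],[0.3,[-16,195,12],-4.5]]'

```text
clock: 6.9
position: [0.4412, 0.3847, 0.1027]
tool_rot: [0.388, -3.106, -0.01]
contact_force: [0.5, -1.1, -0.5]
grip_width: 0.0502
```

step_arm --motion '[[0.3,[0,10,0],0],[0.3,[0,12,0],0],[0.3,[0,12,0],0]]'

```text
clock: 7.15
position: [0.4374, 0.396, 0.1018]
tool_rot: [0.391, -3.104, -0.008]
contact_force: [-0.2, -0.7, 0.2]
grip_width: 0.0502
```

Run:
```python
from h import *
s,im=snap("wrist","w6.png")
print(pose(s),go([.441,.397,.011],14.1))
```

```text
(array([0.4374, 0.396 , 0.1018]), 'tool x dir deg', np.float64(-165.65), 'tilt', array([-0.014,  0.003, -1.   ]), 'w', 0.0502, 'F', array([-0.2, -0.7,  0.2]), 't', 7.15) ('shift', array([-4.5,  0.4, 91.1]), 'spin', 0.2)
```

View pics/w6.png

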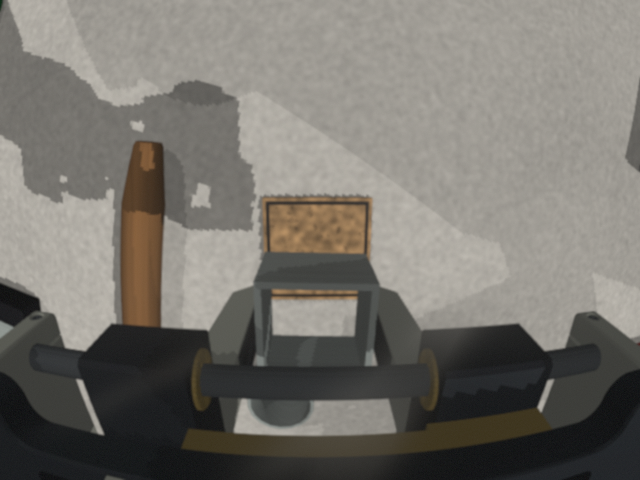

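step_arm --motion '[[0.3,[-4,0,30],0],[0.3,[-4,0,60],0],[0.3,[-4,0,75],0],[0.3,[-4,0,82],0],[0.3,[-4,0,82],0]]'

```text
clock: 7.62
position: [0.44, 0.394, 0.0181]
tool_rot: [0.385, -3.102, -0.004]
contact_force: [0.4, -0.9, -0.5]
grip_width: 0.0503
```

Run:
```python
from h import *
print(pose(),go([.441,.397,.011],14.1))
```

```text
(array([0.44  , 0.394 , 0.0181]), 'tool x dir deg', np.float64(-165.83), 'tilt', array([-0.016,  0.001, -1.   ]), 'w', 0.0503, 'F', array([ 0.4, -0.9, -0.5]), 't', 7.62) ('shift', array([-1.8,  2.7,  7.1]), 'spin', 0.1)
```

step_arm --motion '[[0.3,[-2,3,4],0],[0.3,[-2,3,7],0],[0.3,[-2,3,7],0],[0.85,[-2,3,7],0],[0.85,[-2,3,6],0]]'

```text
clock: 8.03
position: [0.4415, 0.3977, 0.0129]
tool_rot: [0.386, -3.103, -0.005]
contact_force: [-0.1, -0.5, 0.2]
grip_width: 0.0592
```

step_arm --motion '[[0.85,[0,0,0],0],[0.85,[0,0,-30],0],[0.85,[0,0,-65],0],[0.85,[0,0,-100],0],[0.85,[0,0,-110],0]]'

```text
clock: 8.45
position: [0.446, 0.3998, 0.1301]
tool_rot: [0.387, -3.111, -0.013]
contact_force: [0.9, -0.1, 0.9]
grip_width: 0.0788
```

step_arm --motion '[[0.85,[0,-25,-30],0],[0.85,[0,-60,-50],0],[0.85,[0,-60,-50],0],[0.85,[0,-60,-50],0]]'

```text
clock: 8.78
position: [0.4629, 0.3408, 0.1823]
tool_rot: [0.384, -3.116, -0.015]
contact_force: [0.3, 0.2, -0.5]
grip_width: 0.0793
```

Run:
```python
from h import *
s,im=snap("wrist","w7.png")
print(pose(s));np.save("s7.npy",s,allow_pickle=True)
```

```text
(array([0.4629, 0.3408, 0.1823]), 'tool x dir deg', np.float64(-165.94), 'tilt', array([-0.003,  0.009, -1.   ]), 'w', 0.0793, 'F', array([ 0.3,  0.2, -0.5]), 't', 8.78)
```

View pics/w7.png

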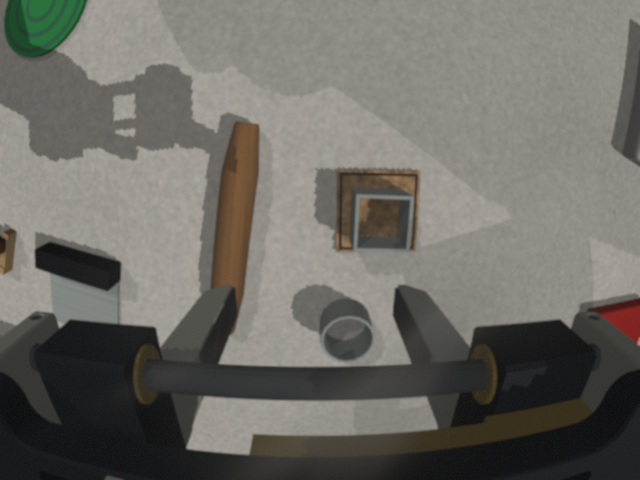

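Run:
```python
from h import *
im=cv2.imread("pics/w7.png");s=np.load("s7.npy",allow_pickle=True).item()
c=cv2.resize(im[155:265,325:435],None,fx=5,fy=5,interpolation=cv2.INTER_CUBIC);cv2.imwrite("pics/w7c.png",c)
for z,P in ((.044,[(355,194),(412,195),(411,249),(354,250)]),(.004,[(339,170),(419,171),(416,249),(338,249)])):
    w=np.array([pt("wrist",p,z,s)[:2]*1000 for p in P]);print(w.mean(0),w.round().tolist())
print(pt("wrist",(346,340),.04,s))
print(go([.561,.399,.10],14.1))
```

```text
[440.97735205 397.88334082] [[423.0, 367.0], [412.0, 415.0], [458.0, 429.0], [471.0, 380.0]]
[438.22075312 400.41789102] [[410.0, 353.0], [391.0, 428.0], [466.0, 449.0], [485.0, 372.0]]
[0.56203631 0.3988541  0.04      ]
('shift', array([-110.7,   31.1,   80.3]), 'spin', 0.0)
```

View pics/w7c.png

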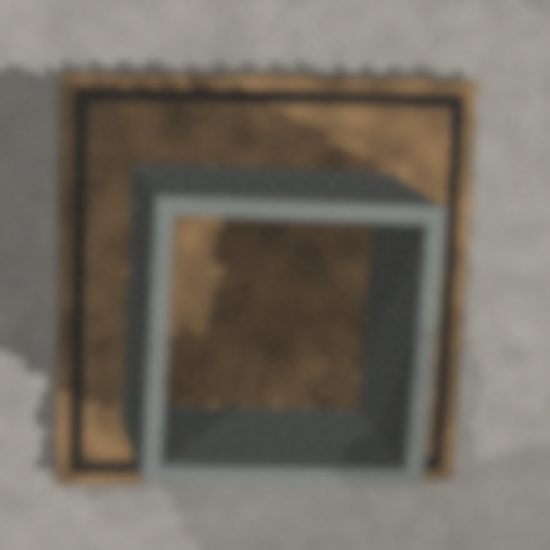

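step_arm --motion '[[0.85,[-40,15,10],0],[0.85,[-80,31,30],0],[0.85,[-110,31,60],0],[0.85,[-110,31,80],0],[0.85,[-110,31,80],0]]'

```text
clock: 9.25
position: [0.5568, 0.3975, 0.0902]
tool_rot: [0.384, -3.101, -0.006]
contact_force: [-0.6, -1.0, -2.0]
grip_width: 0.0786
```

Run:
```python
from h import *
print(pose(),go([.561,.399,.007],14.1))
```

```text
(array([0.5568, 0.3975, 0.0902]), 'tool x dir deg', np.float64(-165.86), 'tilt', array([-0.017,  0.002, -1.   ]), 'w', 0.0786, 'F', array([-0.6, -1. , -2. ]), 't', 9.25) ('shift', array([-5.8, -0.1, 83.1]), 'spin', 0.0)
```

step_arm --motion '[[0.85,[-5,0,30],0],[0.85,[-5,0,55],0],[0.85,[-5,0,75],0],[0.85,[-5,0,81],0],[0.85,[-5,0,81],0]]'

```text
clock: 9.67
position: [0.5575, 0.3984, 0.0065]
tool_rot: [0.385, -3.096, -0.003]
contact_force: [-0.6, -0.6, 0.1]
grip_width: 0.0791
```

step_arm --motion '[[0.85,[0,0,0],0],[0.3,[0,0,0],0],[0.3,[0,0,0],0],[0.3,[0,0,0],0],[0.3,[0,0,0],0]]' --squeeze 12

```text
clock: 10.08
position: [0.5582, 0.3988, 0.008]
tool_rot: [0.385, -3.098, -0.005]
contact_force: [-0.3, 0.6, -0.4]
grip_width: 0.0569
```

Run:
```python
from h import *
print(pose())
```

```text
(array([0.5582, 0.3988, 0.008 ]), 'tool x dir deg', np.float64(-165.82), 'tilt', array([-0.02 ,  0.001, -1.   ]), 'w', 0.0569, 'F', array([-0.3,  0.6, -0.4]), 't', 10.08)
```

step_arm --motion '[[0.3,[0,0,0],0],[0.3,[0,0,0],0],[0.3,[0,0,-25],0],[0.3,[0,0,-60],0],[0.3,[0,0,-80],0]]'

```text
clock: 10.5
position: [0.5605, 0.3992, 0.0909]
tool_rot: [0.385, -3.1, -0.006]
contact_force: [1.1, 1.3, 1.1]
grip_width: 0.0537
```

step_arm --motion '[[0.3,[0,0,-25],0],[0.3,[0,0,-30],0],[0.3,[0,0,-30],0]]'

```text
clock: 10.75
position: [0.5629, 0.4001, 0.1242]
tool_rot: [0.386, -3.105, -0.009]
contact_force: [1.3, -0.6, 0.1]
grip_width: 0.0535
```

Run:
```python
from h import *
s,im=snap("wrist","w8.png")
print(pose(s),go([.458,-.4085,.12],0))
```

```text
(array([0.5629, 0.4001, 0.1242]), 'tool x dir deg', np.float64(-165.83), 'tilt', array([-0.014,  0.004, -1.   ]), 'w', 0.0535, 'F', array([ 1.3, -0.6,  0.1]), 't', 10.75) ('shift', array([ 298.3, -757.9,    1.2]), 'spin', 14.2)
```

View pics/w8.png

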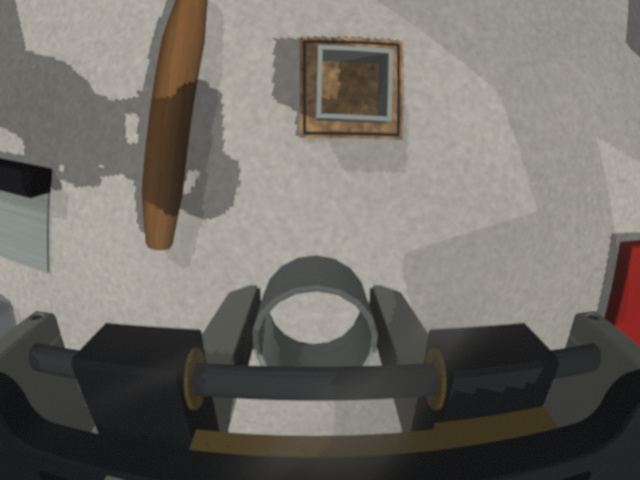

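step_arm --motion '[[0.3,[15,-37,-2],3],[0.3,[30,-75,-4],6],[0.3,[45,-112,-6],9],[0.3,[60,-150,-6],12],[0.3,[75,-188,-6],14]]'

```text
clock: 11.22
position: [0.5329, 0.1967, 0.1245]
tool_rot: [0.001, -3.121, -0.002]
contact_force: [0.6, 0.2, -0.5]
grip_width: 0.0536
```

Run:
```python
from h import *
print(pose(),go([.458,-.4085,.12],0))
```

```text
(array([0.5329, 0.1967, 0.1245]), 'tool x dir deg', np.float64(-179.96), 'tilt', array([-0.021,  0.001, -1.   ]), 'w', 0.0536, 'F', array([ 0.6,  0.2, -0.5]), 't', 11.22) ('shift', array([  75.2, -605.2,    5.2]), 'spin', 0.0)
```

step_arm --motion '[[0.3,[5,-40,0],0],[0.3,[10,-80,0],0],[0.3,[15,-120,0],0],[0.3,[20,-160,0],0],[0.3,[25,-200,0],0]]'

```text
clock: 11.63
position: [0.5056, -0.0048, 0.122]
tool_rot: [0.001, -3.117, -0.003]
contact_force: [-0.1, -0.2, -1.1]
grip_width: 0.054
```

step_arm --motion '[[0.3,[5,-40,0],0],[0.3,[10,-80,0],0],[0.3,[15,-120,0],0],[0.3,[20,-160,0],0],[0.3,[25,-200,0],0]]'

```text
clock: 12.05
position: [0.4787, -0.206, 0.1196]
tool_rot: [0.001, -3.114, -0.006]
contact_force: [0.8, 0.0, -1.0]
grip_width: 0.0538
```

Run:
```python
from h import *
print(pose(),go([.458,-.4085,.09],0))
```

```text
(array([ 0.4787, -0.206 ,  0.1196]), 'tool x dir deg', np.float64(-179.95), 'tilt', array([-0.028,  0.004, -1.   ]), 'w', 0.0538, 'F', array([ 0.8,  0. , -1. ]), 't', 12.05) ('shift', array([  20. , -202.6,   29.5]), 'spin', 0.1)
```

step_arm --motion '[[0.3,[5,-40,0],0],[0.3,[10,-80,0],0],[0.3,[15,-120,0],0],[0.3,[20,-160,0],0],[0.3,[22,-195,0],0]]'

```text
clock: 12.47
position: [0.4545, -0.4024, 0.1164]
tool_rot: [-0.0, -3.11, -0.01]
contact_force: [0.6, 0.6, -0.3]
grip_width: 0.0542
```

step_arm --motion '[[0.3,[0,-5,0],0],[0.3,[0,-5,0],0],[0.3,[0,-5,0],0]]'

```text
clock: 12.72
position: [0.4533, -0.4059, 0.1137]
tool_rot: [-0.002, -3.108, -0.016]
contact_force: [-0.2, 0.4, -0.8]
grip_width: 0.0537
```

Run:
```python
from h import *
s,im=snap("wrist","w9.png")
print(pose(s),go([.456,-.4085,.013],0))
```

```text
(array([ 0.4533, -0.4059,  0.1137]), 'tool x dir deg', np.float64(179.95), 'tilt', array([-0.034,  0.01 , -0.999]), 'w', 0.0537, 'F', array([-0.2,  0.4, -0.8]), 't', 12.72) ('shift', array([ -5.5,  -4.1, 101.2]), 'spin', 0.0)
```

View pics/w9.png

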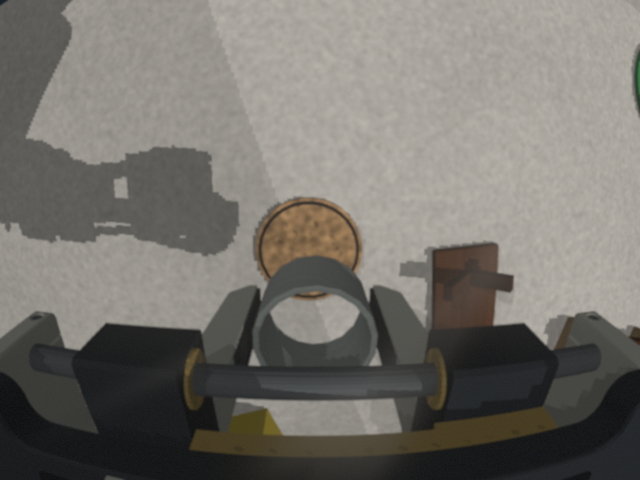

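step_arm --motion '[[0.3,[-3,-2,30],0],[0.3,[-4,-4,60],0],[0.3,[-5,-4,85],0],[0.3,[-5,-4,90],0],[0.3,[-5,-4,90],0]]'

```text
clock: 13.18
position: [0.4547, -0.4052, 0.0216]
tool_rot: [0.003, -3.104, -0.021]
contact_force: [-0.0, 0.0, 0.1]
grip_width: 0.0537
```

Run:
```python
from h import *
s,im=snap("wrist","w10.png")
print(pose(s),go([.4555,-.4085,.013],0))
```

```text
(array([ 0.4547, -0.4052,  0.0216]), 'tool x dir deg', np.float64(-179.86), 'tilt', array([-0.037,  0.014, -0.999]), 'w', 0.0537, 'F', array([-0. ,  0. ,  0.1]), 't', 13.18) ('shift', array([ 0. , -1.8, 10.9]), 'spin', 0.1)
```

View pics/w10.png

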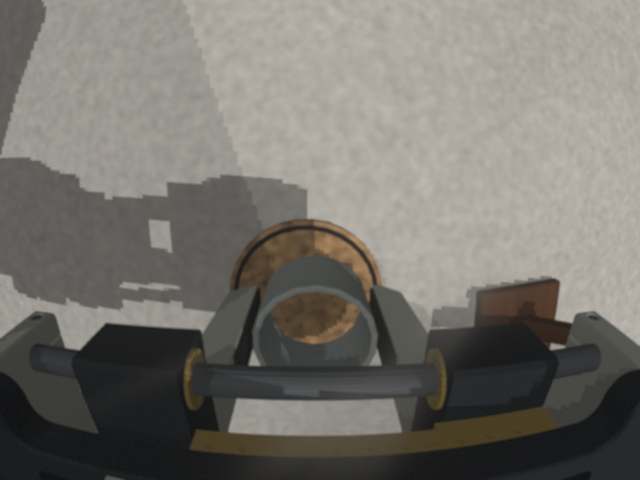

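Ring is over the pad, 9 mm to go, ~3 mm sideways.

step_arm --motion '[[0.3,[1,-3,5],0],[0.3,[1,-3,9],0],[0.3,[1,-3,10],0],[0.3,[1,-3,10],0],[0.85,[1,-3,10],0]]'

```text
clock: 13.65
position: [0.4548, -0.41, 0.0146]
tool_rot: [0.003, -3.108, -0.016]
contact_force: [-0.8, 0.3, -0.1]
grip_width: 0.0572
```

step_arm --motion '[[0.85,[0,0,0],0],[0.85,[0,0,0],0],[0.85,[0,0,-30],0],[0.85,[0,0,-70],0],[0.85,[0,0,-110],0]]'

```text
clock: 14.07
position: [0.4576, -0.4102, 0.1245]
tool_rot: [0.002, -3.105, -0.02]
contact_force: [0.7, 0.0, -0.0]
grip_width: 0.0789
```

step_arm --motion '[[0.85,[-20,30,-30],0],[0.85,[-20,40,-50],0],[0.85,[-20,40,-50],0],[0.85,[-20,40,-50],0]]'

```text
clock: 14.4
position: [0.4807, -0.3712, 0.1768]
tool_rot: [0.005, -3.109, -0.015]
contact_force: [-0.1, -0.2, -0.7]
grip_width: 0.0789
```

Run:
```python
from h import *
s,im=snap("wrist","w11.png")
print(pose(s));np.save("s11.npy",s,allow_pickle=True)
```

```text
(array([ 0.4807, -0.3712,  0.1768]), 'tool x dir deg', np.float64(-179.82), 'tilt', array([-0.033,  0.009, -0.999]), 'w', 0.0789, 'F', array([-0.1, -0.2, -0.7]), 't', 14.4)
```

View pics/w11.png

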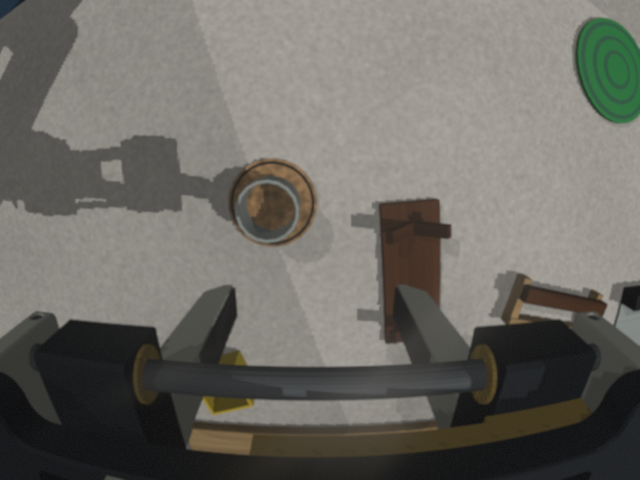

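Run:
```python
from h import *
s=np.load("s11.npy",allow_pickle=True).item()
print(pt("wrist",(268,210.5),.044,s),pt("wrist",(273,201.5),.004,s))
print(go([.492,.269,.15],4.3))
```

```text
[ 0.45758251 -0.40820595  0.044     ] [ 0.45612605 -0.4080421   0.004     ]
('shift', array([-14.8, 639.6,  31.6]), 'spin', -4.2)
```

step_arm --motion '[[0.65,[-1,40,0],-1],[0.65,[-2,80,0],-2],[0.65,[-3,120,0],-3],[0.65,[-4,160,0],-4],[0.65,[-5,200,0],-4]]'

```text
clock: 14.87
position: [0.4825, -0.1696, 0.1745]
tool_rot: [0.111, -3.101, -0.022]
contact_force: [1.2, -0.3, 1.5]
grip_width: 0.0603
```

step_arm --motion '[[0.65,[0,40,0],0],[0.65,[0,80,0],0],[0.65,[0,120,0],0],[0.65,[0,160,0],0],[0.65,[0,200,0],0]]'

```text
clock: 15.28
position: [0.4667, 0.0309, 0.1757]
tool_rot: [0.109, -3.098, -0.022]
contact_force: [-0.4, 0.3, 0.5]
grip_width: 0.0606
```

Run:
```python
from h import *
s=bot.read_state()
print(pose(s))
print(go([.492,.269,.12],4.3))
```

```text
(array([0.4667, 0.0309, 0.1757]), 'tool x dir deg', np.float64(-175.96), 'tilt', array([-0.042,  0.013, -0.999]), 'w', 0.0606, 'F', array([-0.4,  0.3,  0.5]), 't', 15.28)
('shift', array([-44.2, 234.8,  57.7]), 'spin', -0.3)
```

step_arm --motion '[[0.65,[-14,40,0],0],[0.65,[-28,80,0],0],[0.65,[-40,120,0],0],[0.65,[-44,160,0],0],[0.65,[-44,200,0],0]]'

```text
clock: 15.7
position: [0.4962, 0.2345, 0.1747]
tool_rot: [0.107, -3.095, -0.02]
contact_force: [1.0, 0.4, 1.0]
grip_width: 0.0604
```

step_arm --motion '[[0.65,[0,15,30],0],[0.65,[0,34,58],0],[0.65,[0,34,58],0],[0.65,[0,34,58],0]]'

```text
clock: 16.03
position: [0.4887, 0.268, 0.1134]
tool_rot: [0.108, -3.089, -0.016]
contact_force: [-0.2, 0.6, 0.8]
grip_width: 0.0602
```

Run:
```python
from h import *
s,im=snap("wrist","w12.png")
print(pose(s))
print(go([.492,.269,.12],4.3), s["joint_positions"])
```

```text
(array([0.4887, 0.268 , 0.1134]), 'tool x dir deg', np.float64(-175.97), 'tilt', array([-0.051,  0.008, -0.999]), 'w', 0.0602, 'F', array([-0.2,  0.6,  0.8]), 't', 16.03)
('shift', array([-1.5,  1.1, -4.4]), 'spin', -0.3) [ 0.39096497  0.13221445  1.68290773  0.02787313  1.37097003 -1.25602869]
```

View pics/w12.png

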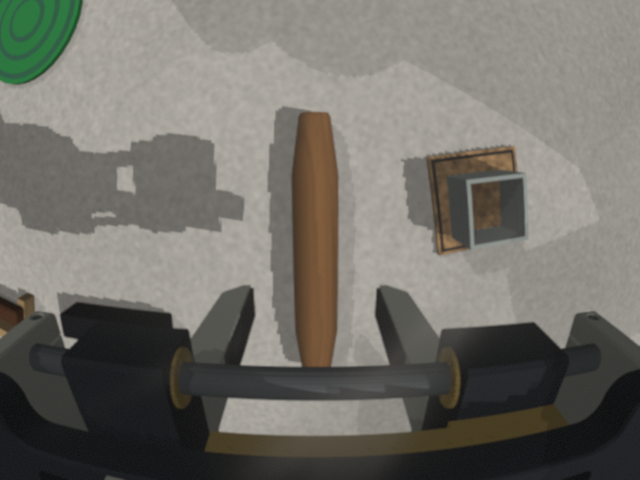

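step_arm --motion '[[0.65,[0,0,-40],0],[0.65,[0,0,-80],0]]'

```text
clock: 16.25
position: [0.4929, 0.2646, 0.1945]
tool_rot: [0.104, -3.087, -0.014]
contact_force: [0.8, 1.1, 1.4]
grip_width: 0.0607
```

step_arm --motion '[[0.65,[0,0,-40],0],[0.65,[0,0,-80],0]]'

```text
clock: 16.42
position: [0.4978, 0.262, 0.2779]
tool_rot: [0.1, -3.089, -0.014]
contact_force: [0.1, -0.2, 1.2]
grip_width: 0.06
```

Run:
```python
from h import *
s=bot.read_state()
print(pose(s))
```

```text
(array([0.4978, 0.262 , 0.2779]), 'tool x dir deg', np.float64(-176.27), 'tilt', array([-0.051,  0.007, -0.999]), 'w', 0.06, 'F', array([ 0.1, -0.2,  1.2]), 't', 16.42)
```

step_arm --motion '[[0.65,[0,0,0],0],[0.65,[0,0,0],0],[0.65,[0,0,0],0]]'

```text
clock: 16.67
position: [0.4988, 0.2609, 0.2792]
tool_rot: [0.097, -3.091, -0.015]
contact_force: [-0.3, -0.5, -1.0]
grip_width: 0.0603
```

Run:
```python
from h import *
s=bot.read_state()
print(pose(s))
```

```text
(array([0.4988, 0.2609, 0.2792]), 'tool x dir deg', np.float64(-176.37), 'tilt', array([-0.049,  0.008, -0.999]), 'w', 0.0603, 'F', array([-0.3, -0.5, -1. ]), 't', 16.67)
```

step_arm --motion '[[0.65,[0,0,40],0],[0.65,[0,0,80],0],[0.65,[0,0,120],0],[0.65,[0,0,120],0],[0.65,[0,0,120],0]]'

```text
clock: 17.08
position: [0.4901, 0.2602, 0.1559]
tool_rot: [0.096, -3.084, -0.01]
contact_force: [-0.6, 0.0, 0.6]
grip_width: 0.06
```

Run:
```python
from h import *
s=bot.read_state()
print(pose(s))
```

```text
(array([0.4901, 0.2602, 0.1559]), 'tool x dir deg', np.float64(-176.41), 'tilt', array([-0.057,  0.005, -0.998]), 'w', 0.06, 'F', array([-0.6,  0. ,  0.6]), 't', 17.08)
```

step_arm --motion '[[0.65,[0,0,-20],0],[0.65,[0,0,-55],0],[0.65,[0,0,-95],0],[0.65,[0,0,-95],0]]'

```text
clock: 17.42
position: [0.5001, 0.2612, 0.2635]
tool_rot: [0.097, -3.099, -0.019]
contact_force: [1.3, 0.3, 2.3]
grip_width: 0.0604
```

Run:
```python
from h import *
s=bot.read_state()
print(pose(s))
```

```text
(array([0.5001, 0.2612, 0.2635]), 'tool x dir deg', np.float64(-176.41), 'tilt', array([-0.041,  0.011, -0.999]), 'w', 0.0604, 'F', array([1.3, 0.3, 2.3]), 't', 17.42)
```

step_arm --motion '[[0.65,[0,0,0],0]]'

```text
clock: 17.5
position: [0.5017, 0.2615, 0.268]
tool_rot: [0.097, -3.105, -0.022]
contact_force: [-0.5, 0.4, -1.1]
grip_width: 0.0604
```

Run:
```python
from h import *
s=bot.read_state()
print(pose(s))
```

```text
(array([0.5017, 0.2615, 0.268 ]), 'tool x dir deg', np.float64(-176.42), 'tilt', array([-0.036,  0.013, -0.999]), 'w', 0.0604, 'F', array([-0.5,  0.4, -1.1]), 't', 17.5)
```

step_arm --motion '[[0.65,[0,0,30],0],[0.65,[0,0,60],0],[0.65,[0,0,80],0],[0.65,[0,0,90],0],[0.65,[0,0,95],0]]'

```text
clock: 17.92
position: [0.4978, 0.2625, 0.1724]
tool_rot: [0.096, -3.103, -0.021]
contact_force: [0.8, 0.3, -0.0]
grip_width: 0.0604
```

step_arm --motion '[[0.65,[0,0,-20],0],[0.65,[0,0,-55],0],[0.65,[0,0,-95],0],[0.65,[0,0,-95],0]]'

```text
clock: 18.25
position: [0.5053, 0.2626, 0.2789]
tool_rot: [0.097, -3.117, -0.029]
contact_force: [0.6, 0.4, 1.0]
grip_width: 0.0604
```

step_arm --motion '[[0.65,[0,0,0],0]]'

```text
clock: 18.33
position: [0.5066, 0.263, 0.2824]
tool_rot: [0.097, -3.122, -0.032]
contact_force: [-0.5, 0.2, -0.4]
grip_width: 0.0603
```

Run:
```python
from h import *
s=bot.read_state()
print(pose(s))
```

```text
(array([0.5066, 0.263 , 0.2824]), 'tool x dir deg', np.float64(-176.43), 'tilt', array([-0.018,  0.02 , -1.   ]), 'w', 0.0603, 'F', array([-0.5,  0.2, -0.4]), 't', 18.33)
```

Run:
```python
from h import *
print(go([.492,.2693,.06],4.3))
```

```text
('shift', array([ 10.4,   2.5, 222.7]), 'spin', -0.7)
```

step_arm --motion '[[0.65,[2,0,40],-0.7],[0.65,[4,1,80],-0.7],[0.65,[6,1,120],-0.7],[0.65,[8,2,150],-0.7],[0.65,[9,2,170],-0.7]]'

```text
clock: 18.75
position: [0.4925, 0.2673, 0.1092]
tool_rot: [0.116, -3.118, -0.03]
contact_force: [-0.6, -0.1, -0.5]
grip_width: 0.0603
```

Run:
```python
from h import *
s,im=snap("wrist","w13.png")
print(pose(s))
b=blob(im,s,(0,90,30),(25,255,255),(250,20,390,360),.017);print("pin",b["rect"])
up=[np.median(b["w"][abs(b["w"][:,0]-x)<3][:,1]) for x in (450,)];
for x in (430,450,470,490): 
    y=b["w"][abs(b["w"][:,0]-x)<2][:,1]
    if len(y): print(x,y.min(),y.max(),(y.min()+y.max())/2)
print(go([.492,.2693,.006],4.3))
```

```text
(array([0.4925, 0.2673, 0.1092]), 'tool x dir deg', np.float64(-175.73), 'tilt', array([-0.022,  0.018, -1.   ]), 'w', 0.0603, 'F', array([-0.6, -0.1, -0.5]), 't', 18.75)
pin [486.9, 269.9, 200.5, 31.8, 4.4]
430 249.8145 281.36905 265.59177
450 250.96014 283.04056 267.00037
470 252.92505 284.02884 268.47693
490 254.1265 285.8393 269.9829
('shift', array([-4. ,  0.8, 99.8]), 'spin', -0.0)
```

step_arm --motion '[[0.65,[-2,1,35],0],[0.65,[-3,1,70],0],[0.65,[-4,1,90],0],[0.65,[-4,1,97],0],[0.65,[-4,1,99],0]]'

```text
clock: 19.22
position: [0.4915, 0.2692, 0.0063]
tool_rot: [0.116, -3.112, -0.026]
contact_force: [-0.4, -0.5, 0.0]
grip_width: 0.0602
```

step_arm --motion '[[0.65,[0,0,0],0],[0.2,[0,0,0],0],[0.2,[0,0,0],0],[0.2,[0,0,0],0],[0.2,[0,0,0],0]]' --squeeze 25

```text
clock: 19.63
position: [0.4924, 0.2696, 0.0076]
tool_rot: [0.116, -3.114, -0.028]
contact_force: [-0.5, -0.1, -0.1]
grip_width: 0.0386
```

Run:
```python
from h import *
s,im=snap("wrist","w14.png")
print(pose(s))
```

```text
(array([0.4924, 0.2696, 0.0076]), 'tool x dir deg', np.float64(-175.73), 'tilt', array([-0.026,  0.017, -1.   ]), 'w', 0.0386, 'F', array([-0.5, -0.1, -0.1]), 't', 19.63)
```

step_arm --motion '[[0.5,[0,0,5],0],[0.5,[0,0,5],0],[0.2,[0,0,5],0],[0.2,[0,0,5],0],[0.2,[0,0,5],0]]' --squeeze 25

```text
clock: 20.1
position: [0.4919, 0.2697, 0.0022]
tool_rot: [0.116, -3.113, -0.027]
contact_force: [-0.7, 0.1, -3.1]
grip_width: 0.0335
```

step_arm --motion '[[0.2,[0,0,0],0],[0.2,[0,0,0],0],[0.2,[0,0,0],0],[0.2,[0,0,0],0]]'

```text
clock: 20.43
position: [0.4919, 0.2697, 0.0021]
tool_rot: [0.116, -3.113, -0.027]
contact_force: [1.1, 0.8, -0.4]
grip_width: 0.033
```

Run:
```python
from h import *
print(pose())
```

```text
(array([0.4919, 0.2697, 0.0021]), 'tool x dir deg', np.float64(-175.73), 'tilt', array([-0.027,  0.017, -1.   ]), 'w', 0.033, 'F', array([ 1.1,  0.8, -0.4]), 't', 20.43)
```

step_arm --motion '[[0.2,[0,0,-15],0],[0.2,[0,0,-45],0],[0.2,[0,0,-80],0],[0.2,[0,0,-110],0],[0.2,[0,0,-120],0]]'

```text
clock: 20.85
position: [0.4977, 0.2686, 0.1274]
tool_rot: [0.116, -3.12, -0.031]
contact_force: [0.6, 1.3, -0.7]
grip_width: 0.0329
```

Run:
```python
from h import *
s,im=snap("wrist","w15.png")
print(pose(s),go([.529,-.2715,.12],6.0))
```

```text
(array([0.4977, 0.2686, 0.1274]), 'tool x dir deg', np.float64(-175.73), 'tilt', array([-0.02 ,  0.019, -1.   ]), 'w', 0.0329, 'F', array([ 0.6,  1.3, -0.7]), 't', 20.85) ('shift', array([   9.3, -541.1,   -3.7]), 'spin', -1.7)
```

View pics/w15.png

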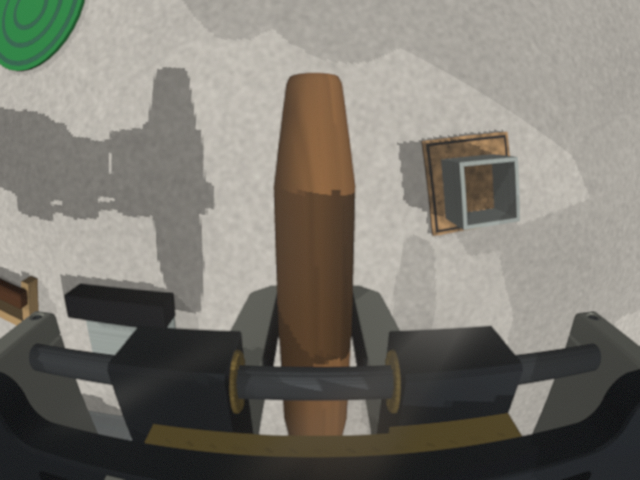

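step_arm --motion '[[0.2,[0,-35,0],0],[0.2,[1,-75,0],0],[0.2,[2,-115,0],0],[0.2,[3,-155,0],0],[0.2,[4,-195,0],0]]'

```text
clock: 21.32
position: [0.507, 0.0725, 0.1212]
tool_rot: [0.117, -3.118, -0.032]
contact_force: [0.8, -0.6, -2.0]
grip_width: 0.0333
```

step_arm --motion '[[0.2,[0,-40,0],0],[0.2,[1,-80,0],0],[0.2,[2,-120,0],0],[0.2,[3,-160,0],0],[0.2,[4,-195,0],0]]'

```text
clock: 21.73
position: [0.5161, -0.1244, 0.1149]
tool_rot: [0.116, -3.115, -0.033]
contact_force: [0.2, 0.5, -1.6]
grip_width: 0.0332
```

Run:
```python
from h import *
print(pose(),go([.529,-.2715,.12],6.0))
```

```text
(array([ 0.5161, -0.1244,  0.1149]), 'tool x dir deg', np.float64(-175.72), 'tilt', array([-0.025,  0.02 , -0.999]), 'w', 0.0332, 'F', array([ 0.2,  0.5, -1.6]), 't', 21.73) ('shift', array([  -1.8, -147.5,   -8.4]), 'spin', -1.7)
```

step_arm --motion '[[0.2,[0,-40,-3],-1],[0.2,[-1,-80,-6],-1.7],[0.2,[-2,-120,-8],-1.7],[0.2,[-2,-142,-8],-1.7],[0.2,[-2,-147,-8],-1.7]]'

```text
clock: 22.15
position: [0.5278, -0.2747, 0.1172]
tool_rot: [0.156, -3.112, -0.033]
contact_force: [-0.1, -0.1, -2.1]
grip_width: 0.0329
```

step_arm --motion '[[0.2,[0,0,0],0],[0.2,[0,0,0],0]]'

```text
clock: 22.32
position: [0.5264, -0.274, 0.1147]
tool_rot: [0.155, -3.109, -0.037]
contact_force: [0.4, 0.7, -2.1]
grip_width: 0.033
```

Run:
```python
from h import *
s,im=snap("wrist","w16.png")
snap("side","side16.png");snap("scene","scene16.png")
print(pose(s),go([.529,-.2715,.032],6.0))
```

```text
(array([ 0.5264, -0.274 ,  0.1147]), 'tool x dir deg', np.float64(-174.28), 'tilt', array([-0.03 ,  0.022, -0.999]), 'w', 0.033, 'F', array([ 0.4,  0.7, -2.1]), 't', 22.32) ('shift', array([-3.8, -0.7, 84.2]), 'spin', -0.1)
```

View pics/w16.png

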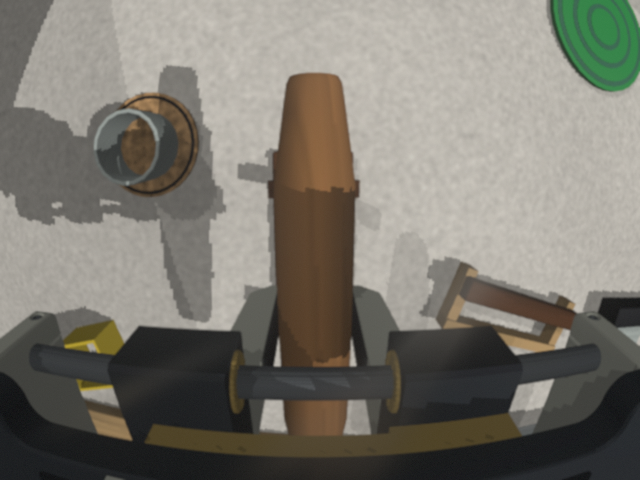

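View pics/side16.png

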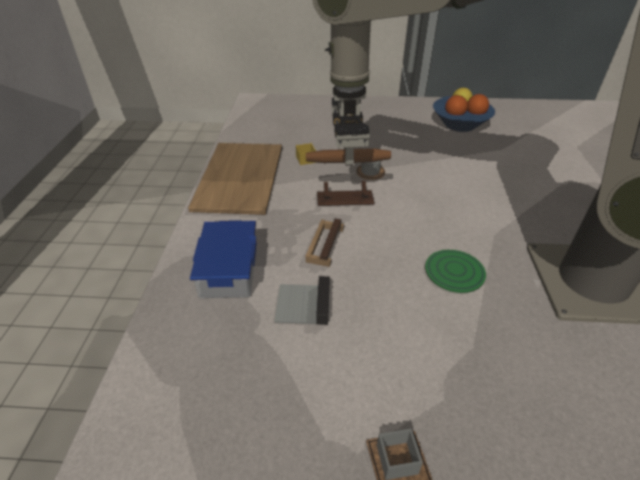

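step_arm --motion '[[0.2,[-2,-1,30],0],[0.2,[-3,-1,60],0],[0.2,[-4,-1,72],0],[0.2,[-4,-1,80],0],[0.2,[-4,-1,80],0]]'

```text
clock: 22.88
position: [0.5283, -0.2703, 0.0345]
tool_rot: [0.16, -3.108, -0.038]
contact_force: [-1.1, 1.2, -1.6]
grip_width: 0.0329
```

Run:
```python
from h import *
s,im=snap("wrist","w17.png")
print(pose(s),go([.529,-.2715,.023],6.0))
```

```text
(array([ 0.5283, -0.2703,  0.0345]), 'tool x dir deg', np.float64(-174.08), 'tilt', array([-0.031,  0.023, -0.999]), 'w', 0.0329, 'F', array([-1.1,  1.2, -1.6]), 't', 22.88) ('shift', array([-0.1, -0.7, 13.1]), 'spin', -0.1)
```

View pics/w17.png

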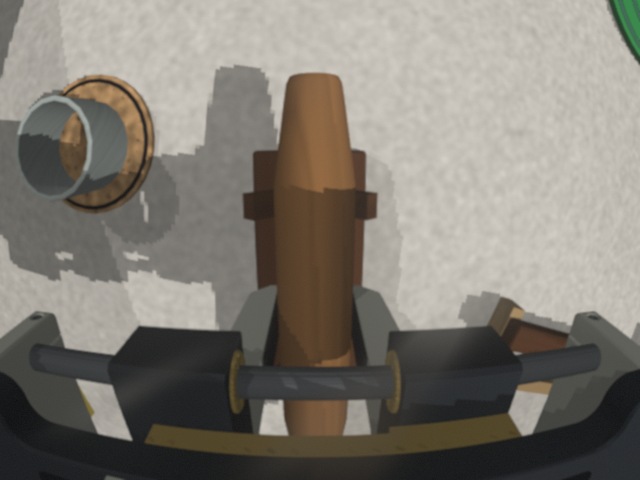

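step_arm --motion '[[0.2,[0,-2,4],0],[0.2,[0,-2,8],0],[0.2,[0,-2,11],0],[0.2,[0,-2,12],0],[0.2,[0,-2,12],0]]'

```text
clock: 23.35
position: [0.529, -0.2729, 0.0241]
tool_rot: [0.159, -3.11, -0.036]
contact_force: [0.1, 0.7, -1.7]
grip_width: 0.0336
```

Run:
```python
from h import *
print(pose())
```

```text
(array([ 0.529 , -0.2729,  0.0241]), 'tool x dir deg', np.float64(-174.11), 'tilt', array([-0.029,  0.022, -0.999]), 'w', 0.0336, 'F', array([ 0.1,  0.7, -1.7]), 't', 23.35)
```

step_arm --motion '[[0.2,[0,0,2],0],[0.2,[0,0,2],0],[0.5,[0,0,2],0],[0.5,[0,0,2],0],[0.5,[0,0,2],0]]'

```text
clock: 23.77
position: [0.5293, -0.2731, 0.0224]
tool_rot: [0.159, -3.11, -0.036]
contact_force: [-0.2, 0.4, -0.5]
grip_width: 0.0457
```

step_arm --motion '[[0.6,[0,0,0],0],[0.6,[0,0,0],0],[0.6,[0,0,-25],0],[0.6,[0,0,-65],0],[0.6,[0,0,-105],0]]'

```text
clock: 24.18
position: [0.5307, -0.2745, 0.1266]
tool_rot: [0.159, -3.107, -0.039]
contact_force: [1.3, -0.8, -0.1]
grip_width: 0.056
```

step_arm --motion '[[0.6,[20,20,-40],0],[0.6,[40,40,-80],0],[0.6,[60,40,-80],0],[0.6,[60,40,-80],0]]'

```text
clock: 24.52
position: [0.4691, -0.2434, 0.2148]
tool_rot: [0.16, -3.112, -0.032]
contact_force: [-1.5, 0.1, 0.7]
grip_width: 0.0561
```

Run:
```python
from h import *
s,im=snap("wrist","w18.png");np.save("s18.npy",s,allow_pickle=True)
print(pose(s))
```

```text
(array([ 0.4691, -0.2434,  0.2148]), 'tool x dir deg', np.float64(-174.1), 'tilt', array([-0.026,  0.019, -0.999]), 'w', 0.0561, 'F', array([-1.5,  0.1,  0.7]), 't', 24.52)
```

View pics/w18.png

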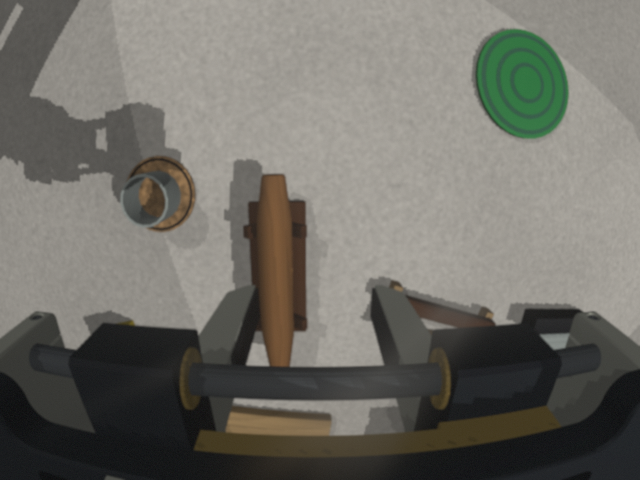

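Run:
```python
from h import *
s=np.load("s18.npy",allow_pickle=True).item()
im=cv2.imread("pics/w18.png");cv2.imwrite("pics/w18c.png",cv2.resize(im[160:380,210:340],None,fx=2.7,fy=2.7))
a=pt("wrist",(274,176),.038,s);b=pt("wrist",(280,366),.038,s)
c=np.mean([pt("wrist",p,.008,s) for p in [(250,202),(305,202),(306,330),(258,330)]],0)
e=np.mean([pt("wrist",p,.008,s) for p in [(250,202),(305,202)]],0)
print(a,b,np.hypot(*(a-b)[:2]),(a+b)/2,c,e,np.hypot(*(a-e)[:2]))
print(go([.569,.097,.2],0))
```

```text
[ 0.4260811  -0.28140882  0.038     ] [ 0.63083388 -0.26104551  0.038     ] 0.20576289268718992 [ 0.52845749 -0.27122717  0.038     ] [ 0.52825972 -0.27031415  0.008     ] [ 0.45524296 -0.27811623  0.008     ] 0.029347157704635383
('shift', array([-133.7,  328.1,   16.7]), 'spin', 5.9)
```

View pics/w18c.png

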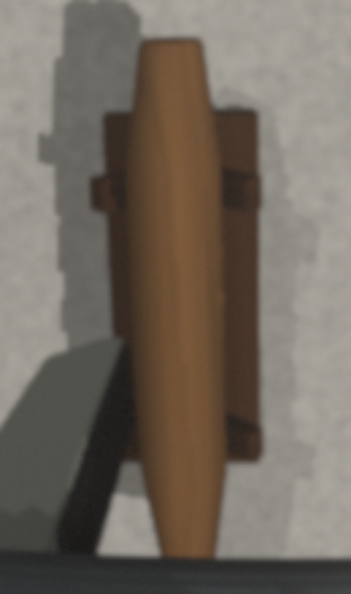

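step_arm --motion '[[0.6,[-20,35,0],7],[0.6,[-40,70,0],14],[0.6,[-55,105,0],21],[0.6,[-70,140,0],28],[0.6,[-85,175,0],35]]'

```text
clock: 24.98
position: [0.5353, -0.0644, 0.2125]
tool_rot: [-0.728, -3.022, -0.022]
contact_force: [0.4, -0.2, 0.2]
grip_width: 0.056
```

Run:
```python
from h import *
print(pose(),go([.568,.097,.2],90.3))
```

```text
(array([ 0.5353, -0.0644,  0.2125]), 'tool x dir deg', np.float64(152.92), 'tilt', array([-0.029,  0.021, -0.999]), 'w', 0.056, 'F', array([ 0.4, -0.2,  0.2]), 't', 24.98) ('shift', array([ 43.9, 158.5,  14.9]), 'spin', 62.6)
```

step_arm --motion '[[0.6,[10,35,3],7],[0.6,[20,70,6],14],[0.6,[30,105,8],21],[0.6,[40,140,10],28],[0.6,[44,158,12],35]]'

```text
clock: 25.4
position: [0.5677, 0.1005, 0.2008]
tool_rot: [-1.582, -2.669, -0.005]
contact_force: [-0.1, 0.9, 0.8]
grip_width: 0.0557
```

step_arm --motion '[[0.6,[0,0,0],7],[0.6,[0,0,0],14],[0.6,[0,0,0],21],[0.6,[0,0,0],27.5],[0.6,[0,0,0],27.5]]'

```text
clock: 25.82
position: [0.5676, 0.1008, 0.1988]
tool_rot: [-2.176, -2.21, 0.012]
contact_force: [0.4, -0.0, -0.1]
grip_width: 0.0562
```

Run:
```python
from h import *
s,im=snap("wrist","w19.png");np.save("s19.npy",s,allow_pickle=True)
print(pose(s),go([.568,.097,.15],90.3))
```

```text
(array([0.5676, 0.1008, 0.1988]), 'tool x dir deg', np.float64(90.85), 'tilt', array([-0.034,  0.022, -0.999]), 'w', 0.0562, 'F', array([ 0.4, -0. , -0.1]), 't', 25.82) ('shift', array([-4.9,  2. , 48.8]), 'spin', 1.0)
```

View pics/w19.png

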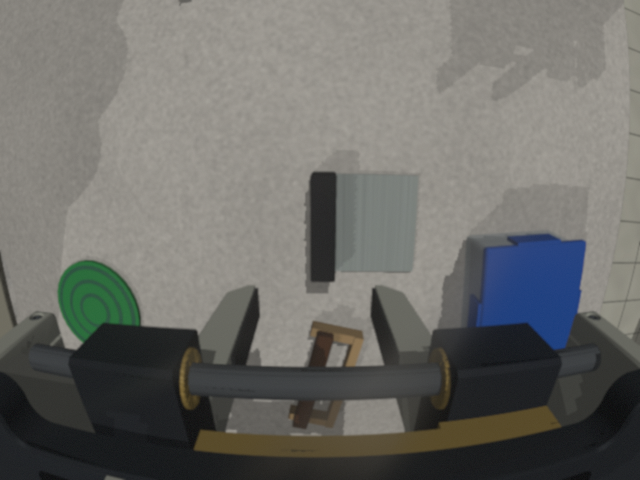

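Run:
```python
from h import *
s=np.load("s19.npy",allow_pickle=True).item()
w=np.array([pt("wrist",p,.032,s)[:2]*1000 for p in [(311,172.5),(336,172.5),(335,281),(310,281)]]);print(w.mean(0),w.round(1).tolist())
w=np.array([pt("wrist",p,.004,s)[:2]*1000 for p in [(418,174),(411,272)]]);print(w.mean(0),w.round(1).tolist())
w=np.array([pt("wrist",p,.032,s)[:2]*1000 for p in [(319,333),(334,334),(308,426),(292,424)]]);print("bar",w.mean(0),w.round(1).tolist())
```

```text
[568.98984215  98.83938849] [[557.1, 150.6], [579.6, 151.0], [581.7, 47.2], [557.5, 46.6]]
[662.21093369  99.12139442] [[661.9, 150.4], [662.6, 47.8]]
bar [561.20623228 -76.75248827] [[567.4, -10.8], [582.8, -11.6], [557.0, -143.4], [537.7, -141.2]]
```

step_arm --motion '[[0.6,[0,0,30],0],[0.6,[0,0,60],0],[0.6,[0,0,75],0],[0.6,[0,0,80],0],[0.6,[0,0,80],0]]'

```text
clock: 26.28
position: [0.5634, 0.1023, 0.1166]
tool_rot: [-2.164, -2.218, 0.017]
contact_force: [-0.8, -0.1, -0.4]
grip_width: 0.0555
```

step_arm --motion '[[0.6,[0,0,-20],0],[0.6,[0,0,-55],0],[0.6,[0,0,-95],0],[0.6,[0,0,-95],0]]'

```text
clock: 26.62
position: [0.5722, 0.1005, 0.2228]
tool_rot: [-2.168, -2.228, -0.001]
contact_force: [0.4, -0.1, 2.1]
grip_width: 0.056
```

step_arm --motion '[[0.6,[0,0,0],0]]'

```text
clock: 26.7
position: [0.5738, 0.1005, 0.2262]
tool_rot: [-2.169, -2.232, -0.007]
contact_force: [-1.2, 0.5, -0.5]
grip_width: 0.0558
```

Run:
```python
from h import *
print(pose())
```

```text
(array([0.5738, 0.1005, 0.2262]), 'tool x dir deg', np.float64(91.64), 'tilt', array([-0.018,  0.024, -1.   ]), 'w', 0.0558, 'F', array([-1.2,  0.5, -0.5]), 't', 26.7)
```

step_arm --motion '[[0.6,[0,0,30],1],[0.6,[0,0,60],1.5],[0.6,[0,0,80],1.5],[0.6,[0,0,90],1.5],[0.6,[0,0,95],1.5]]'

```text
clock: 27.12
position: [0.5712, 0.1027, 0.1295]
tool_rot: [-2.196, -2.203, -0.004]
contact_force: [-0.5, 0.7, 0.6]
grip_width: 0.0557
```

step_arm --motion '[[0.6,[0,0,-20],0],[0.6,[0,0,-55],0],[0.6,[0,0,-95],0],[0.6,[0,0,-95],0]]'

```text
clock: 27.45
position: [0.5779, 0.1007, 0.2357]
tool_rot: [-2.202, -2.211, -0.022]
contact_force: [1.1, 0.8, 2.5]
grip_width: 0.0556
```

step_arm --motion '[[0.6,[0,0,0],0]]'

```text
clock: 27.53
position: [0.5795, 0.1007, 0.239]
tool_rot: [-2.204, -2.214, -0.027]
contact_force: [0.1, -0.1, -0.4]
grip_width: 0.0559
```

Run:
```python
from h import *
print(pose(),go([.5685,.098,.05],90.2))
```

```text
(array([0.5795, 0.1007, 0.239 ]), 'tool x dir deg', np.float64(90.27), 'tilt', array([-0.   ,  0.025, -1.   ]), 'w', 0.0559, 'F', array([ 0.1, -0.1, -0.4]), 't', 27.53) ('shift', array([ -7.4, -11. , 188.9]), 'spin', 0.1)
```

step_arm --motion '[[0.6,[-2,-3,40],0],[0.6,[-3,-6,80],0],[0.6,[-5,-8,120],0],[0.6,[-7,-11,150],0],[0.6,[-7,-11,160],0]]'

```text
clock: 27.95
position: [0.5644, 0.0973, 0.0732]
tool_rot: [-2.2, -2.211, -0.018]
contact_force: [-1.2, 0.6, -0.0]
grip_width: 0.0561
```

step_arm --motion '[[0.6,[0,0,0],0],[0.6,[0,0,0],0]]'

```text
clock: 28.12
position: [0.5641, 0.0973, 0.0732]
tool_rot: [-2.199, -2.21, -0.016]
contact_force: [-0.3, -0.2, -0.6]
grip_width: 0.0558
```

Run:
```python
from h import *
s,im=snap("wrist","w20.png")
print(pose(),go([.5685,.098,.012],90.2))
```

```text
(array([0.5654, 0.0974, 0.0748]), 'tool x dir deg', np.float64(90.29), 'tilt', array([-0.007,  0.024, -1.   ]), 'w', 0.056, 'F', array([ 0. ,  0.4, -0.1]), 't', 28.17) ('shift', array([-1. ,  3.5, 62.8]), 'spin', 0.1)
```

View pics/w20.png

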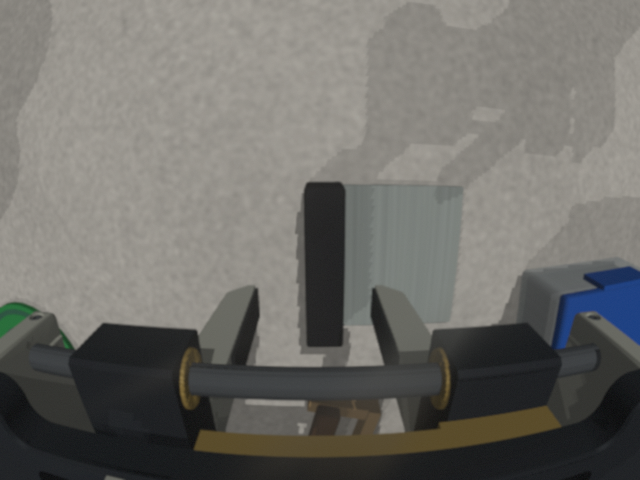

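step_arm --motion '[[0.6,[-1,3,25],0],[0.6,[-1,4,45],0],[0.6,[-1,4,58],0],[0.6,[-1,4,62],0],[0.6,[-1,4,62],0]]'

```text
clock: 28.58
position: [0.5691, 0.098, 0.013]
tool_rot: [-2.2, -2.212, -0.019]
contact_force: [-0.1, -0.0, 0.1]
grip_width: 0.0559
```

step_arm --motion '[[0.6,[0,0,0],0],[0.1,[0,0,0],0],[0.1,[0,0,0],0],[0.1,[0,0,0],0],[0.1,[0,0,0],0]]' --squeeze 40

```text
clock: 29.0
position: [0.5696, 0.098, 0.0137]
tool_rot: [-2.2, -2.212, -0.02]
contact_force: [0.0, 0.1, -0.1]
grip_width: 0.0334
```

step_arm --motion '[[0.1,[0,0,0],0],[0.1,[0,0,0],0],[0.1,[0,0,0],0]]'

```text
clock: 29.25
position: [0.5698, 0.0981, 0.014]
tool_rot: [-2.2, -2.212, -0.021]
contact_force: [-1.1, 0.3, 2.9]
grip_width: 0.0236
```

Run:
```python
from h import *
print(pose())
```

```text
(array([0.5698, 0.0981, 0.014 ]), 'tool x dir deg', np.float64(90.31), 'tilt', array([-0.006,  0.025, -1.   ]), 'w', 0.0236, 'F', array([-1.1,  0.3,  2.9]), 't', 29.25)
```

step_arm --motion '[[0.35,[0,0,0],0],[0.35,[0,0,3],0],[0.35,[0,0,5],0],[0.1,[0,0,5],0],[0.1,[0,0,5],0]]' --squeeze 40

```text
clock: 29.67
position: [0.5694, 0.0982, 0.0085]
tool_rot: [-2.2, -2.212, -0.02]
contact_force: [-0.4, 0.4, 0.7]
grip_width: 0.0238
```

step_arm --motion '[[0.1,[0,0,0],0],[0.1,[0,0,0],0],[0.1,[0,0,0],0]]'

```text
clock: 29.92
position: [0.5694, 0.0982, 0.0085]
tool_rot: [-2.2, -2.212, -0.02]
contact_force: [-0.2, 0.7, 0.2]
grip_width: 0.0238
```

step_arm --motion '[[0.1,[0,0,-15],0],[0.1,[0,0,-35],0],[0.1,[0,0,-55],0],[0.1,[0,0,-65],0],[0.1,[0,0,-70],0]]'

```text
clock: 30.33
position: [0.5709, 0.0965, 0.0802]
tool_rot: [-2.201, -2.213, -0.023]
contact_force: [0.1, 0.3, -3.8]
grip_width: 0.0237
```

Run:
```python
from h import *
s,im=snap("wrist","w21.png");np.save("s21.npy",s,allow_pickle=True);snap("side","side21.png")
print(pose(s),go([.437,-.055,.08],78.5))
```

```text
(array([0.5709, 0.0965, 0.0802]), 'tool x dir deg', np.float64(90.31), 'tilt', array([-0.004,  0.025, -1.   ]), 'w', 0.0237, 'F', array([ 0.1,  0.3, -3.8]), 't', 30.33) ('shift', array([-150.7, -134.1,   -4. ]), 'spin', 11.8)
```

View pics/w21.png

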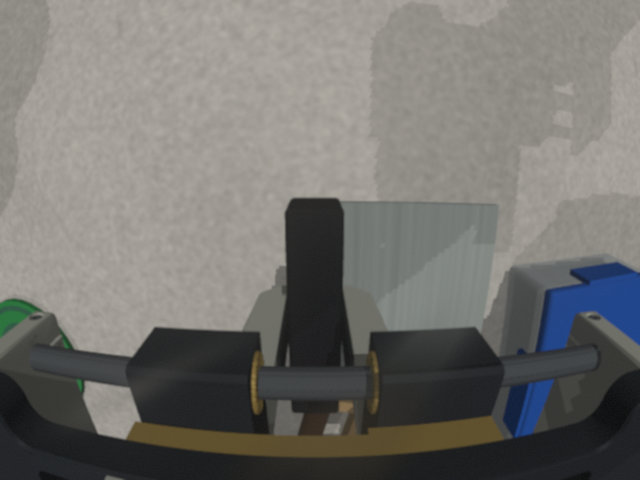

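View pics/side21.png

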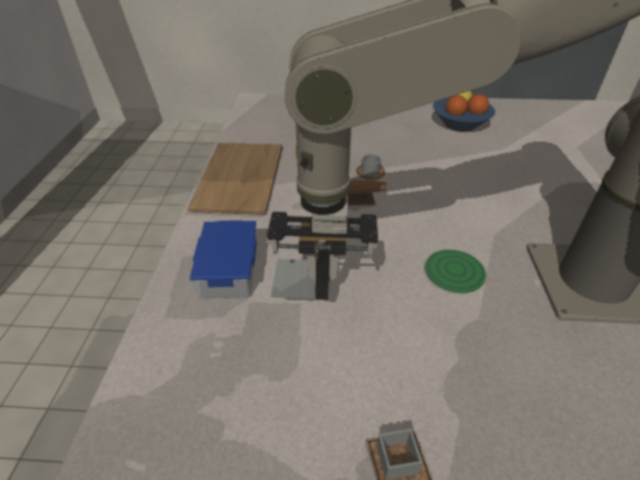

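step_arm --motion '[[0.1,[-25,-25,0],2],[0.1,[-52,-50,0],4],[0.1,[-80,-75,0],7],[0.1,[-110,-100,0],10],[0.1,[-135,-125,0],12]]'

```text
clock: 30.85
position: [0.4435, -0.0401, 0.0744]
tool_rot: [-2.42, -1.966, -0.015]
contact_force: [0.2, -0.9, -2.7]
grip_width: 0.0237
```

step_arm --motion '[[0.1,[-5,0,0],0],[0.1,[-5,0,0],0],[0.1,[-5,0,0],0]]'

```text
clock: 31.1
position: [0.4422, -0.0449, 0.0735]
tool_rot: [-2.42, -1.964, -0.015]
contact_force: [0.9, -0.3, -2.5]
grip_width: 0.0233
```

Run:
```python
from h import *
s,im=snap("wrist","w22.png");np.save("s22.npy",s,allow_pickle=True)
print(pose(s),go([.4378,-.053,.012],78.4))
```

```text
(array([ 0.4422, -0.0449,  0.0735]), 'tool x dir deg', np.float64(78.1), 'tilt', array([-0.008,  0.026, -1.   ]), 'w', 0.0233, 'F', array([ 0.9, -0.3, -2.5]), 't', 31.1) ('shift', array([-10.7,  -2.4,  61.7]), 'spin', -0.2)
```

View pics/w22.png

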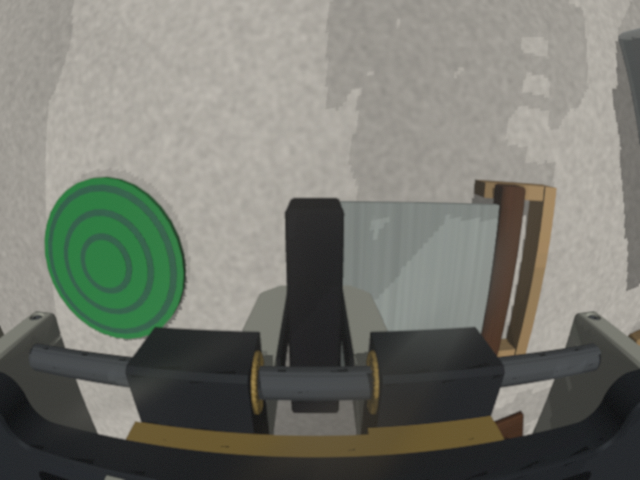

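Run:
```python
from h import *
s=np.load("s22.npy",allow_pickle=True).item()
im=cv2.imread("pics/w22.png");cv2.imwrite("pics/w22c.png",cv2.resize(im[160:370,440:600],None,fx=2.8,fy=2.8,interpolation=cv2.INTER_CUBIC))
for z,p in [(.032,(499,186)),(.032,(522,186)),(.032,(506,352)),(.032,(484,353)),(.02,(556,186)),(0.0,(184,265))]: print(p,pt("wrist",p,z,s)[:2].round(4))
```

```text
(499, 186) [ 0.5625 -0.0135]
(522, 186) [ 0.5794 -0.0161]
(506, 352) [ 0.564  -0.1347]
(484, 353) [ 0.546  -0.1299]
(556, 186) [ 0.6151 -0.0231]
(184, 265) [ 0.3469 -0.0318]
```

View pics/w22c.png

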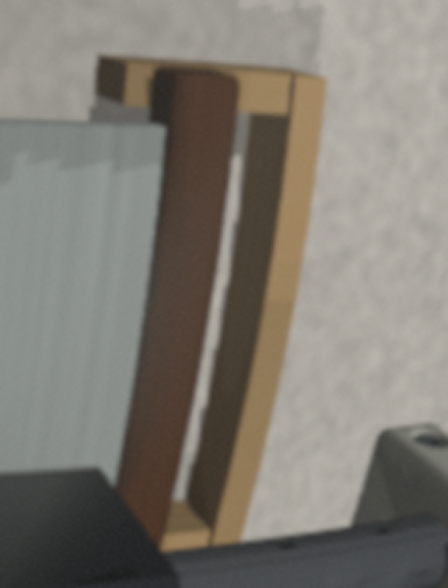

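Run:
```python
from h import *
im=cv2.imread("pics/w0.png") if 0 else cv2.imread("pics/wrist0.png")
cv2.imwrite("pics/w0c.png",cv2.resize(im[210:360,240:350],None,fx=4,fy=4,interpolation=cv2.INTER_CUBIC))
im=cv2.imread("pics/side21.png");cv2.imwrite("pics/s21c.png",cv2.resize(cv2.imread("pics/side16.png")[205:280,290:360],None,fx=8,fy=8,interpolation=cv2.INTER_CUBIC))
```

```text
(no output)
```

View pics/w0c.png

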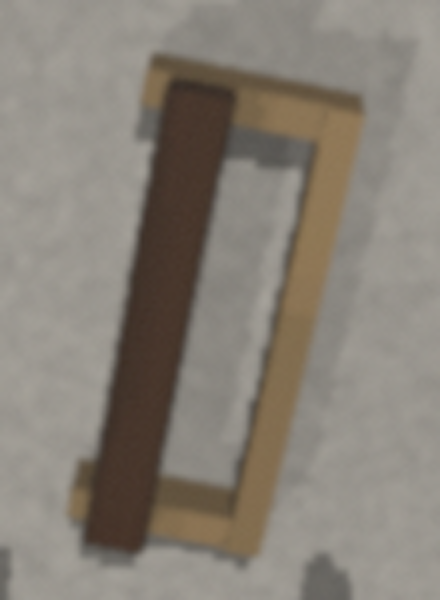

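View pics/s21c.png

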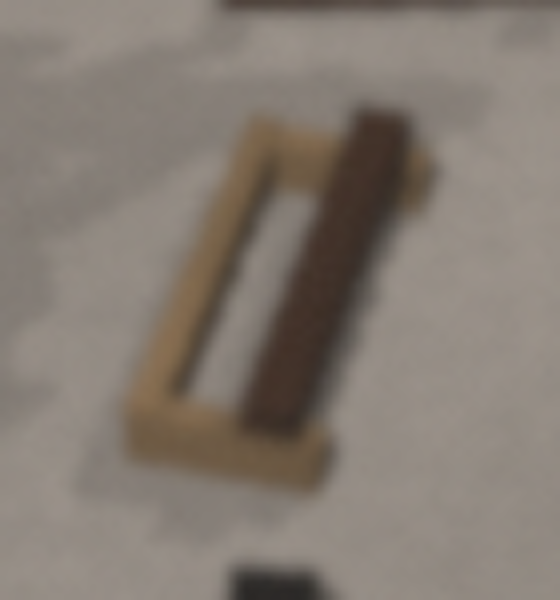

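Run:
```python
from h import *
s=dict(position=np.array([.5995,.0001,.2178]),tool_rot=np.array([-2.2205,-2.2204,.0018]))
q=lambda n,P,k,off,z:np.array([pt(n,(p[0]/k+off[0]-.4,p[1]/k+off[1]-.4),z,s)[:2]*1000 for p in P])
w=q("wrist",[(168,88),(236,95),(145,550),(88,545)],4,(240,210),.032)
a=lambda d:np.degrees(np.arctan2(d[1],d[0])).round(1)
print("w0 bar",w.mean(0),w.round(0).tolist(),a(w[0]-w[3]),a(w[1]-w[2]))
w=q("wrist",[(362,112),(260,553)],4,(240,210),.02);print("stop",a(w[0]-w[1]),w.round().tolist())
w=q("side",[(357,108),(410,118),(296,430),(243,422)],8,(290,205),.032)
print("side bar",w.mean(0),w.round(0).tolist(),a(w[3]-w[0]),a(w[2]-w[1]))
w=q("side",[(252,125),(130,405)],8,(290,205),.02);print("stop",a(w[1]-w[0]),w.round().tolist())
```

```text
w0 bar [560.5113507  -80.87645868] [[566.0, -14.0], [583.0, -16.0], [555.0, -147.0], [539.0, -146.0]] 78.5 78.1
stop 78.3 [[614.0, -24.0], [587.0, -156.0]]
side bar [559.94943132 -75.03088909] [[554.0, -146.0], [538.0, -142.0], [566.0, -5.0], [581.0, -7.0]] 79.2 78.5
stop 77.9 [[586.0, -151.0], [613.0, -25.0]]
```

step_arm --motion '[[0.1,[-5,-2,20],-0.2],[0.1,[-11,-3,40],-0.2],[0.1,[-11,-3,50],-0.2],[0.1,[-11,-3,57],-0.2],[0.1,[-11,-3,57],-0.2]]'

```text
clock: 31.57
position: [0.4364, -0.0521, 0.0151]
tool_rot: [-2.413, -1.969, -0.013]
contact_force: [-1.0, 0.9, -2.3]
grip_width: 0.0237
```

Run:
```python
from h import *
print(pose(),go([.4375,-.054,.0085],78.4))
```

```text
(array([ 0.4364, -0.0521,  0.0151]), 'tool x dir deg', np.float64(78.42), 'tilt', array([-0.011,  0.026, -1.   ]), 'w', 0.0237, 'F', array([-1. ,  0.9, -2.3]), 't', 31.57) ('shift', array([-1.8,  1.6,  6.5]), 'spin', 0.0)
```

step_arm --motion '[[0.1,[-2,2,3],0],[0.1,[-2,2,4],0],[0.1,[-2,2,5],0],[0.1,[-2,2,5],0]]'

```text
clock: 31.9
position: [0.4384, -0.0544, 0.0105]
tool_rot: [-2.413, -1.97, -0.014]
contact_force: [-0.2, -0.4, -3.4]
grip_width: 0.0238
```

Run:
```python
from h import *
s,im=snap("wrist","w23.png");snap("side","side23.png")
print(pose(s),go([.4993,-.0665,.0095],78.4))
```

```text
(array([ 0.4384, -0.0544,  0.0105]), 'tool x dir deg', np.float64(78.42), 'tilt', array([-0.01 ,  0.026, -1.   ]), 'w', 0.0238, 'F', array([-0.2, -0.4, -3.4]), 't', 31.9) ('shift', array([ 0.4, 62.2,  0.1]), 'spin', 0.0)
```

View pics/w23.png

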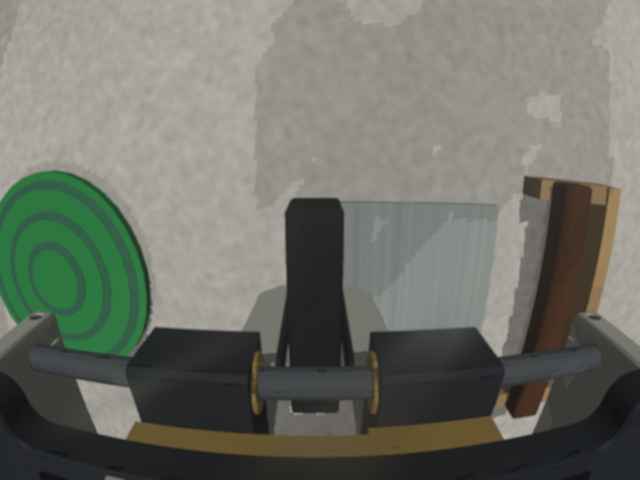

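step_arm --motion '[[0.1,[0,12,0],0],[0.1,[0,24,0],0],[0.1,[0,36,0],0],[0.1,[0,40,0],0],[0.1,[0,40,0],0]]'

```text
clock: 32.42
position: [0.4785, -0.0627, 0.0104]
tool_rot: [-2.414, -1.97, -0.015]
contact_force: [-0.4, 0.7, -2.8]
grip_width: 0.024
```

Run:
```python
from h import *
s,im=snap("wrist","w24.png");_,i2=snap("side")
cv2.imwrite("pics/s24c.png",cv2.resize(i2[190:300,270:400],None,fx=5,fy=5,interpolation=cv2.INTER_CUBIC))
print(pose(s),go([.4993,-.0665,.0095],78.4))
```

```text
(array([ 0.4785, -0.0627,  0.0104]), 'tool x dir deg', np.float64(78.42), 'tilt', array([-0.009,  0.026, -1.   ]), 'w', 0.024, 'F', array([-0.4,  0.7, -2.8]), 't', 32.42) ('shift', array([ 0.4, 22.7, -0.1]), 'spin', 0.0)
```

View pics/w24.png

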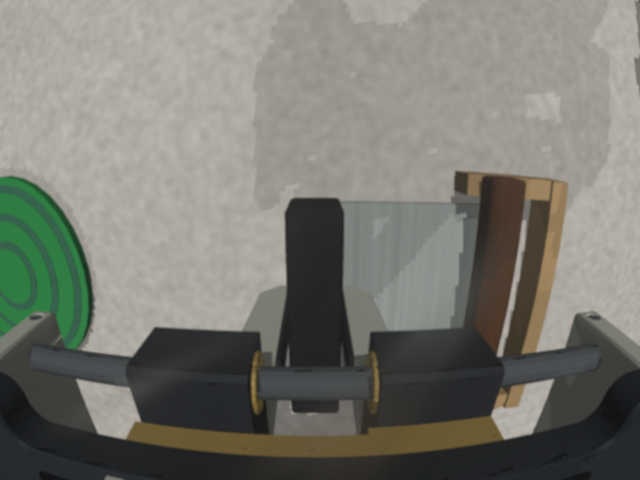

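View pics/s24c.png

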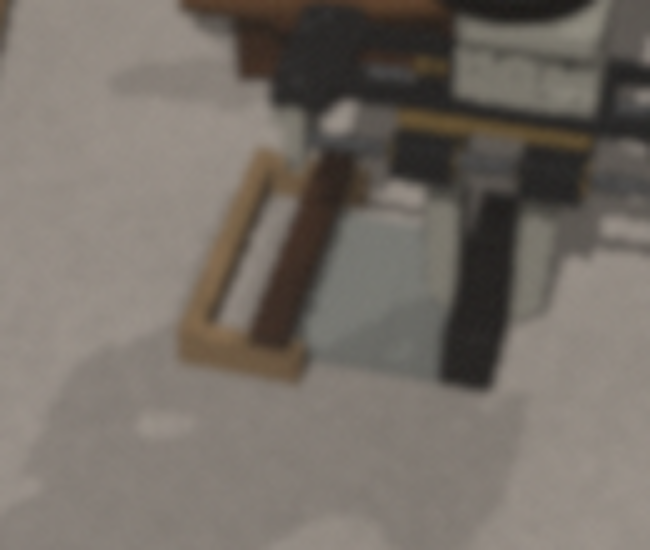

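step_arm --motion '[[0.1,[0,6,0],0],[0.1,[0,12,0],0],[0.1,[0,17,0],0],[0.1,[0,19,0],0],[0.1,[0,19,0],0]]'

```text
clock: 32.93
position: [0.4963, -0.0663, 0.0096]
tool_rot: [-2.413, -1.969, -0.014]
contact_force: [-0.2, -0.2, -2.6]
grip_width: 0.0239
```

Run:
```python
from h import *
s,im=snap("wrist","w25.png");_,i2=snap("side")
cv2.imwrite("pics/s25c.png",cv2.resize(i2[190:300,270:400],None,fx=5,fy=5,interpolation=cv2.INTER_CUBIC))
print(pose(s),go([.4993,-.0665,.0085],78.4))
```

```text
(array([ 0.4963, -0.0663,  0.0096]), 'tool x dir deg', np.float64(78.42), 'tilt', array([-0.01 ,  0.026, -1.   ]), 'w', 0.0239, 'F', array([-0.2, -0.2, -2.6]), 't', 32.93) ('shift', array([0.4, 3.6, 0.9]), 'spin', 0.0)
```

View pics/w25.png

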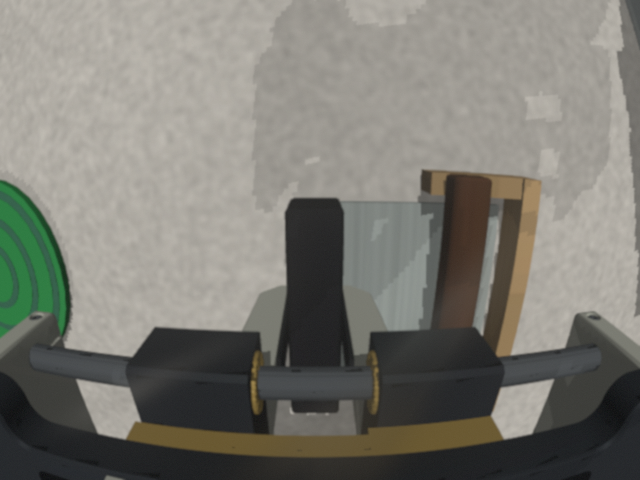

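View pics/s25c.png

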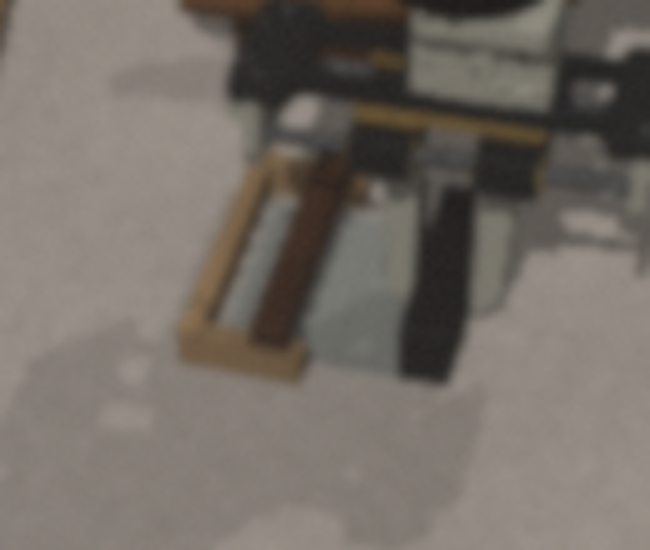

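step_arm --motion '[[0.1,[0,2,1],0],[0.1,[0,4,1],0],[0.1,[0,5,1],0],[0.1,[0,5,1],0]]'

```text
clock: 33.37
position: [0.4998, -0.0668, 0.0088]
tool_rot: [-2.412, -1.968, -0.012]
contact_force: [-8.6, 2.2, 10.5]
grip_width: 0.0239
```

Run:
```python
from h import *
print(pose(),go([.4993,-.0665,.0085],78.4))
```

```text
(array([ 0.4998, -0.0668,  0.0088]), 'tool x dir deg', np.float64(78.43), 'tilt', array([-0.012,  0.027, -1.   ]), 'w', 0.0239, 'F', array([-8.6,  2.2, 10.5]), 't', 33.37) ('shift', array([ 0.1, -0.6,  0.3]), 'spin', 0.0)
```

step_arm --motion '[[0.4,[0,0,0],0],[0.4,[0,0,0],0],[0.4,[0,0,0],0],[0.4,[0,0,0],0]]'

```text
clock: 33.7
position: [0.5001, -0.0669, 0.0089]
tool_rot: [-2.412, -1.968, -0.012]
contact_force: [-1.1, 0.1, -0.2]
grip_width: 0.0372
```

step_arm --motion '[[0.4,[0,0,-15],0],[0.4,[0,0,-45],0],[0.4,[0,0,-85],0],[0.4,[0,0,-125],0],[0.4,[0,0,-165],0]]'

```text
clock: 34.12
position: [0.5016, -0.0712, 0.1754]
tool_rot: [-2.412, -1.968, -0.011]
contact_force: [1.6, -0.9, 0.2]
grip_width: 0.0372
```

step_arm --motion '[[0.4,[-10,-40,0],0],[0.4,[-20,-60,0],0],[0.4,[-20,-60,0],0]]'

```text
clock: 34.37
position: [0.4368, -0.0794, 0.1767]
tool_rot: [-2.413, -1.968, -0.011]
contact_force: [-1.6, 0.1, 0.6]
grip_width: 0.0371
```

Run:
```python
from h import *
s,im=snap("wrist","w26.png");np.save("s26.npy",s,allow_pickle=True);snap("side","side26.png");snap("scene","scene26.png")
print(pose(s))
```

```text
(array([ 0.4368, -0.0794,  0.1767]), 'tool x dir deg', np.float64(78.4), 'tilt', array([-0.012,  0.026, -1.   ]), 'w', 0.0371, 'F', array([-1.6,  0.1,  0.6]), 't', 34.37)
```

View pics/w26.png

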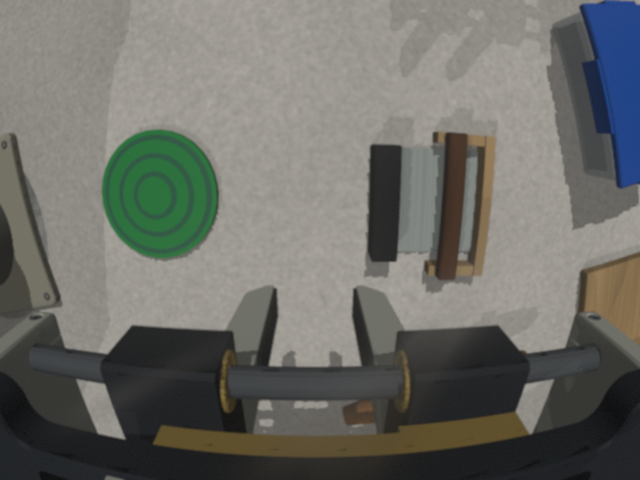

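View pics/side26.png

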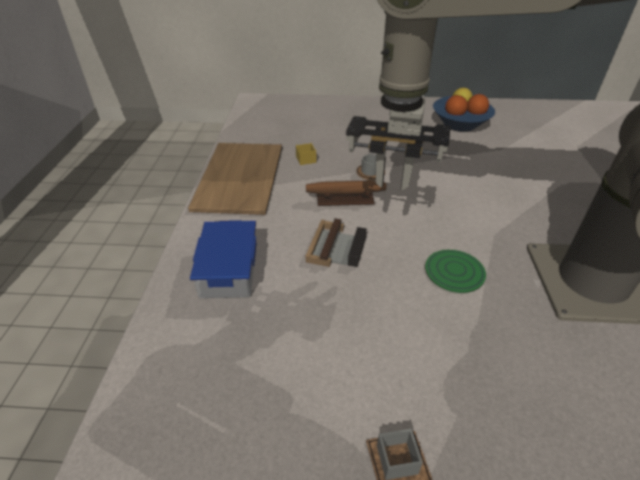

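View pics/scene26.png

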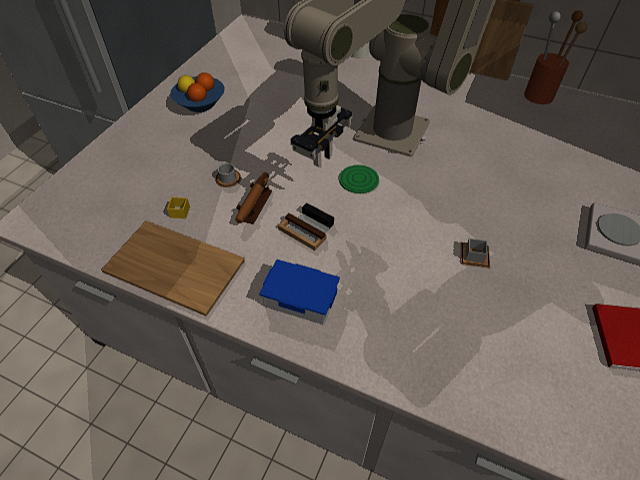

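Run:
```python
from h import *
s=np.load("s26.npy",allow_pickle=True).item()
f=lambda P,z:np.array([pt("wrist",p,z,s)[:2]*1000 for p in P])
h=f([(371,145),(401,146),(395,261),(369,260)],.032);b=f([(448,134),(467,134),(456,277),(438,277)],.032)
d=b.mean(0)-h.mean(0);print(h.mean(0),b.mean(0))
ang=lambda w:np.degrees(np.arctan2(*( (w[0]+w[1]-w[2]-w[3])[::-1])))
a=np.radians(ang(b)-90);print("angles",ang(h),ang(b),"dx,dy in dock",d@[np.cos(a),np.sin(a)],-(d@[-np.sin(a),np.cos(a)]))
bot.hand_in();print(pose())
```

```text
[497.43224432 -66.58923766] [559.44278707 -80.92739333]
angles 78.55498557120895 78.41107342684295 dx,dy in dock 63.6267735865848 1.5886484318439391
the job is handed in; nothing more can be done
the job is handed in; nothing more can be done
```

All four tools are back where they belong. I handed the job in at about 34.5 s, with the gripper open and clear; the hand-in gave no verdict.

Final checks from the camera images:

| Item | Result | Limit |
|---|---|---|
| Square cutter | about 4 mm from the pad centre at the top rim by one view; turned to match, inside the outline | 12 mm, 12° |
| Round cutter | about 1.5 mm from the pad centre | 12 mm |
| Rolling pin | seated in both rests, about 1 mm off centre | 15 mm along, 8 mm across |
| Divider | under the bar, handle 63.6 mm behind the bar's middle (home is 62), 1.6 mm sideways, about 0.1° off | 55–75 mm, 13 mm, 11° |

- **Divider at the stop:** I pushed it in until I felt about 9 N of resistance from the stop.
- **Left alone:** the container and the look-alikes were never touched; the container looked unmoved in the final pictures, but I did not measure it.
- **Disagreements:** dock estimates from different views differed by up to about 6 mm in position and 4° in angle. I used the value most views agreed on, and the final fit and contact bore it out.
- **Tool tilt:** the tool slowly drifted out of vertical, by up to 3°. I corrected this before gripping the pin and the divider.

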